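# Load and lock the platform shaker

## Task

Get the shaker ready and start it: lay every cartridge flat on the floor of the tray of its cap's colour, then fetch the long socket and turn the lock nut at the bottom of the column's deep bore clockwise until it is fully tight against its stop. Next put the socket back upright, all the way down in its stand, and only then press the green start button right down. Leave the other things on the bench where they are.

Things in the scene. Friction and masses are not known exactly. Their poses are not given: they have to be found in the camera images.
- blue1: Sample cartridge with blue cap, lying on the bench (may be absent), 110 mm long: round white barrel 24 mm across, square blue cap (28 mm, 30 mm long) at its +x end, square white collar (28 mm, 12 mm long) at its -x end, so it does not roll. Origin on the axis at mid-length, 14 mm above its support; x along it to the cap; barrel bare from x = -43 to +25 mm. 50 g.
- blue2: Sample cartridge with blue cap, lying on the bench (may be absent), 110 mm long: round white barrel 24 mm across, square blue cap (28 mm, 30 mm long) at its +x end, square white collar (28 mm, 12 mm long) at its -x end, so it does not roll. Origin on the axis at mid-length, 14 mm above its support; x along it to the cap; barrel bare from x = -43 to +25 mm. 50 g.
- blue3: Sample cartridge with blue cap, lying on the bench (may be absent), 110 mm long: round white barrel 24 mm across, square blue cap (28 mm, 30 mm long) at its +x end, square white collar (28 mm, 12 mm long) at its -x end, so it does not roll. Origin on the axis at mid-length, 14 mm above its support; x along it to the cap; barrel bare from x = -43 to +25 mm. 50 g.
- orange1: Sample cartridge with orange cap, lying on the bench (may be absent), 110 mm long: round white barrel 24 mm across, square orange cap (28 mm, 30 mm long) at its +x end, square white collar (28 mm, 12 mm long) at its -x end, so it does not roll. Origin on the axis at mid-length, 14 mm above its support; x along it to the cap; barrel bare from x = -43 to +25 mm. 50 g.
- orange2: Sample cartridge with orange cap, lying on the bench (may be absent), 110 mm long: round white barrel 24 mm across, square orange cap (28 mm, 30 mm long) at its +x end, square white collar (28 mm, 12 mm long) at its -x end, so it does not roll. Origin on the axis at mid-length, 14 mm above its support; x along it to the cap; barrel bare from x = -43 to +25 mm. 50 g.
- orange3: Sample cartridge with orange cap, lying on the bench (may be absent), 110 mm long: round white barrel 24 mm across, square orange cap (28 mm, 30 mm long) at its +x end, square white collar (28 mm, 12 mm long) at its -x end, so it does not roll. Origin on the axis at mid-length, 14 mm above its support; x along it to the cap; barrel bare from x = -43 to +25 mm. 50 g.
- tray_blue: Open blue tray fixed on the shaker's platform, 180 mm (its x) by 160 mm (its y), 35 mm high, walls and floor 5 mm thick, so 170 x 150 mm inside. Origin under its centre, 65 mm above the bench; z up. Which side of the column it stands on varies. It holds three cartridges side by side, lying along its y axis about 50 mm apart.
- tray_orange: Open orange tray fixed on the shaker's platform, 180 mm (its x) by 160 mm (its y), 35 mm high, walls and floor 5 mm thick, so 170 x 150 mm inside. Origin under its centre, 65 mm above the bench; z up. Which side of the column it stands on varies. It holds three cartridges side by side, lying along its y axis about 50 mm apart.
- shaker: White platform shaker, fixed, 255 mm (x, from -145 to +110 mm) by 420 mm (y), deck 60 to 65 mm high. Origin on the bench under its dark steel column's axis; z up, -x towards its front with the start button. The column stands between the two trays, 74 mm in diameter, rim 115 mm above the bench, with a 56 mm wide, 103 mm deep vertical bore.
- bore_mouth (a point): Centre of the bore's mouth, at the rim of the column (115 mm above the bench); axes those of the shaker.
- nut (a joint): Angle of the brass lock nut at the bottom of the bore: 0 is loose, grows as it turns clockwise seen from above, hard stop at 2.3 rad (tight). It starts between 0 and 0.5 rad, stays where it is left, and needs about 0.12 N m.
- nut_top (a point): Centre of the nut's top, 34 mm above the bench (22 mm above the bore's floor, on which the fully lowered socket rests). The nut is square, 22 mm across flats, flats along this point's x and y axes (which turn with it), its flats 14 mm tall with an 8 mm tapered nose above.
- socket: Socket extension, upright in its stand, 196 mm tall, 300 g. Origin at the centre of its lower end, z up. Steel jaw 35 mm square, with a 25 mm square opening 28 mm deep, sides along its x and y: fits the nut in any of 4 quarter turns, within 9 degrees. 16 mm shaft; black collar 51 mm wide at 84-98 mm. Yellow handle on top 16 mm thick (x), 64 mm wide (y), 46 mm tall. Let go in bore or stand, it stays upright.
- socket_grip (a point): Middle of the yellow handle, 173 mm above the socket's lower end; axes those of the socket.
- stand: Grey square tube stand fixed on the bench for the socket, 68 mm outside, 56 mm inside, 105 mm high, open on top, floor 6 mm thick. Origin under its centre, on the bench; z up.
- start (a joint): Travel of the green start button: 0 is up, 0.006 m is fully down; springs back, about 5 N.
- start_top (a point): Centre of the top of the green start button (30 mm wide), on the front of the shaker's deck; pressed straight down.
- beaker: Glass beaker, 68 mm wide, 85 mm high, a bystander to be left alone; origin near the centre of its underside.
- reagent: Clear reagent bottle with a blue cap, 72 mm wide, 160 mm high, a bystander to be left alone; origin near the centre of its underside.
- amber: Amber bottle with a white cap, 64 mm wide, 130 mm high, a bystander to be left alone; origin near the centre of its underside.
- dish: Clear flat dish, 90 mm wide, 16 mm high, a bystander to be left alone; origin near the centre of its underside.
- spatula: Spatula with a white handle, 160 mm long, lying, a bystander to be left alone.
- tipbox: Grey box, 80 x 120 x 60 mm, a bystander to be left alone; origin near the centre of its underside.
Not all that is in view belongs to the job. Leave any purple look-alike of the blue3 alone. Leave any pink look-alike of the blue2 alone.

How it is judged (in metres and radians):
On the way, in this order (a step that is already met when the one before it is completed fails the run):
1. every cartridge lies flat in the tray of its cap's colour (x of blue1 in the frame of tray_blue between -0.078 and 0.078 m and y of blue1 in the frame of tray_blue between -0.062 and 0.062 m and z of each of blue1, blue2, blue3 in the frame of tray_blue below 0.032 m and angle between blue1's own x axis and vertical between 1.4 and 1.742 rad and x of blue2 in the frame of tray_blue between -0.078 and 0.078 m and y of blue2 in the frame of tray_blue between -0.062 and 0.062 m and angle between blue2's own x axis and vertical between 1.4 and 1.742 rad and x of blue3 in the frame of tray_blue between -0.078 and 0.078 m and y of blue3 in the frame of tray_blue between -0.062 and 0.062 m and angle between blue3's own x axis and vertical between 1.4 and 1.742 rad and x of orange1 in the frame of tray_orange between -0.078 and 0.078 m and y of orange1 in the frame of tray_orange between -0.062 and 0.062 m and z of each of orange1, orange2, orange3 in the frame of tray_orange below 0.032 m and angle between orange1's own x axis and vertical between 1.4 and 1.742 rad and x of orange2 in the frame of tray_orange between -0.078 and 0.078 m and y of orange2 in the frame of tray_orange between -0.062 and 0.062 m and angle between orange2's own x axis and vertical between 1.4 and 1.742 rad and x of orange3 in the frame of tray_orange between -0.078 and 0.078 m and y of orange3 in the frame of tray_orange between -0.062 and 0.062 m and angle between orange3's own x axis and vertical between 1.4 and 1.742 rad), for 0.2 s.
2. the lock nut is turned clockwise to its stop with the socket (value of joint nut above 2.1 rad and horizontal distance between socket and nut_top below 0.01 m), for 0.1 s.
3. the socket is back in its stand, let go (horizontal distance between socket and stand below 0.015 m and z of socket in the frame of stand below 0.016 m and angle between socket's own z axis and vertical below 0.15 rad and contact force between the fingers and socket below 0.2 N), for 0.2 s.
4. the start button is pressed down (value of joint start above 0.004 m), for 0.05 s.
At the end, for the whole second after the job is handed in: Cartridges at rest, flat (10 deg) on the floor of their colour's tray; nut over 2.1 rad (within 0.2 of its stop); socket in its stand: within 15 mm of centre, under 10 mm off its floor, within 8 deg of upright; start button pressed over 4 mm after that, and up again (all of step 1 and linear speed of each of blue1, blue2, blue3, orange1, orange2, orange3, socket below 0.03 m/s and horizontal distance between socket and stand below 0.015 m and z of socket in the frame of stand below 0.016 m and angle between socket's own z axis and vertical below 0.15 rad and value of joint nut above 2.1 rad and value of joint start below 0.002 m); the robot touches nothing.
It fails at once if a bystander is moved more than 40 mm (distance of any of beaker, reagent, amber, dish, spatula, tipbox from where it was at the start of the episode above 0.04 m).
It fails at once if the start button is pressed before the socket is back in its stand (value of joint start above 0.004 m and not (horizontal distance between socket and stand below 0.015 m and z of socket in the frame of stand below 0.016 m and angle between socket's own z axis and vertical below 0.15 rad)).
Of blue1, blue2, blue3, orange1, orange2, orange3 only 3 to 5 are there at a start; the rules pass over those that are not, and their reading is None.
At some moment in a run one of blue1, blue2, blue3, orange1, orange2, orange3 may be knocked a few centimetres aside while the robot is not near it.
It also fails if it takes over 210 s, if anything falls off the work surface, if the arm or the gripper's body presses on something with over 40 N, if the wrist force passes 120 N, or if a joint passes its speed limit or range.

## Robot

A 6-joint arm with a two-finger parallel gripper is mounted at the origin on the work surface. World frame = base frame: x ahead of the robot, y to its left, z up, the work surface at z = 0. Lengths are in mm, angles in rad, forces in N, time in s.
With the tool pointing down it reaches from about 300 to 775 mm from the base axis. Payload 14.6 kg.
Tool frame: the origin (TCP) lies between the finger pads; the fingertips stand 22 mm ahead of it and the grasp point (between the pads) lies 3 mm ahead of it; x points along the fingers, z is the direction in which the jaws open and shut, and the axes are right-handed (so a half turn about x gives the same grasp; the last joint's range is limited). The gripper opens to 85 mm and grips with 20 to 120 N. Pads are 22 mm wide; open, the fingers measure 114 mm over their backs; the gripper's body (76 mm by 85 mm) begins 54 mm behind the grasp point. The pads swing forward as they close: fully open they stand 13 mm farther back than shut.
Start: joints at [-1.357, 0.3, 1.521, -0, 1.321, -0.067], TCP at [152.412, -528.451, 253.281] pointing down, gripper open.
Joint ranges: [-3.03, 3.03], [-0.79, 2.21], [0.23, 2.52], [-1.04, 4.18], [0, 3.07], [-2.55, 2.55]. Speed limits (rad/s): [2.22, 2.22, 2.57, 3.14, 3.14, 3.14].

## Interface

Orientations are given as a unit quaternion [w, x, y, z].
In Python, from plant import robot gives the robot as it stands.
- The arm moves only by the tool send_rows, never from a script. Its argument "increments" is a list of rows, each a list of 2 entries, a list of its own where there are three numbers: the shift along the tool's x, y, z in cm, then the turn about the tool's x in degrees. In form: [[[tx, ty, tz], twist], ...]. A call has 1 to 8 rows; each row is the pose to reach, as a shift and turn from the pose measured when the call began, along the tool's axes at that moment; what a row does not reach only later rows make up. A row lasts 1/10 s, in which the tool goes at most 50 mm and 8.59 degrees, less where a joint would pass 70% of its speed; a pose out of reach is approached as far as the arm can. A call with a gripper value outside its range is refused whole. "hand" is the gripper command: -1 is shut, 1 is fully open, values between are in proportion, set as the call begins (left out, the last holds). The fingers move at their own pace and stop on an object; the grip force is fixed at half the most. Time passes only in rows, so rows that repeat a pose let the fingers close. It gives the time, the measured TCP pose, the force and the opening at its end, in the units of the state.
- robot.observe(): the state, without advancing time (a new reading comes with each control period).
- robot.read_camera(name): name is "side" or "top" or "wrist"; returns (picture, depth): 384x512x3 uint8, red, green, blue; 384x512 float32, mm along the optical axis (not along the pixel's ray), 0 where there is no reading.
- robot.get_calibration(name): a dict with "K" (3x3 intrinsics, pixels), "R" (3x3) and "t" (3): a world point X has camera coordinates R X + t; the wrist camera has in their place "T_tool_cam" (4x4, takes a point from camera to tool coordinates, whose origin is the TCP and whose axes are the tool frame's). Camera axes: x right, y down, z forward; pixel columns grow to the right and rows downward; lengths in mm; the calibration is good to about 2 mm. A picture is of the moment at which its call begins: read the wrist's pose just before it. get_calibration takes no time and is no camera call.
- robot.close_job(): hands the job in, once; it reports no verdict.
The state is a dict: "t": time; "joint_positions": joint angles; "joint_vel": joint speeds; "joint_torque": joint torques, N m; "position": TCP position; "tool_rot": TCP orientation; "force": force on the tool from outside, world axes, zero at the start; "wrist_torque": the same for the moment, N m; "opening": opening from 0.0 (shut) to 1.0 (fully open).
Only numpy, scipy, OpenCV 4.12 (cv2) and the standard library are available. Lean on these libraries where they do the work, as an engineer would, in place of code of your own. Each camera call takes 0.05 s, during which the arm holds its last target.

## Working session

There is one attempt and no reset: what is moved stays moved. The work goes in short steps, Python scripts to look and compute and a tool call to move; the robot and the scene stay as the last step left them, time stands still between calls to the robot, and variables do not carry over. Pictures are saved under pics/ and viewed, and the job is handed in when it is done.

Besides the shell and the picture viewer there is one more tool, called after "Request:" as name([rows], argument=value, ...), one row to a line, values as JSON. send_rows: Moves the arm, as the interface text tells. Its arguments: {"type":"object","properties":{"increments":{"type":"array","items":{"type":"array"}},"hand":{"type":"number"}},"required":["increments"]}

```bash
ls; mkdir -p pics; python3 - <<'E'
from plant import robot
import cv2,numpy as np
print(robot.observe())
for n in ["side","top","wrist"]:
    c=robot.get_calibration(n); print(n,{k:np.round(np.array(v),4).tolist() for k,v in c.items()})
    p,d=robot.read_camera(n)
    cv2.imwrite(f"pics/{n}0.png",p[:,:,::-1]); np.save(f"pics/{n}0.npy",d)
E
```

```text
pics
{'t': 0.0, 'joint_positions': array([-1.35661292e+00,  3.00475922e-01,  1.52162609e+00,  2.36162578e-06,
        1.32069012e+00, -6.65992834e-02]), 'joint_vel': array([-3.41728224e-04, -1.12865580e-03,  9.35683961e-04,  4.55408618e-05,
       -4.89983834e-04, -1.65591765e-03]), 'joint_torque': array([-2.46214346e-03, -5.43508780e+01, -3.61796665e+01, -1.67991716e-04,
        4.00390680e-03, -2.20114828e-05]), 'position': array([ 152.35998473, -528.24429048,  252.69961042]), 'tool_rot': array([ 0.5647251 ,  0.42539299,  0.56536637, -0.42483788]), 'force': array([ 0.57974146,  0.51757732, -0.33746886]), 'wrist_torque': array([-0.0528195 , -0.02086428,  0.01098462]), 'opening': 0.9988474648553649}
side {'K': [[394.3852, 0.0, 250.7461], [0.0, 394.3852, 193.654], [0.0, 0.0, 1.0]], 'R': [[-0.9954, -0.0957, -0.0074], [-0.0489, 0.5717, -0.819], [0.0826, -0.8149, -0.5737]], 't': [486.3056, 148.3921, 1166.4217]}
top {'K': [[483.4408, 0.0, 262.2993], [0.0, 483.4408, 188.1258], [0.0, 0.0, 1.0]], 'R': [[-0.0287, -0.9996, 0.0043], [-0.9989, 0.0285, -0.038], [0.0378, -0.0053, -0.9993]], 't': [12.7975, 476.5346, 1573.3557]}
wrist {'K': [[301.3673, 0.0, 246.6769], [0.0, 301.3673, 195.4118], [0.0, 0.0, 1.0]], 'T_tool_cam': [[0.0005, -0.3114, 0.9503, -121.1279], [0.0, -0.9503, -0.3114, 79.2527], [1.0, 0.0002, -0.0005, -0.4733], [0.0, 0.0, 0.0, 1.0]]}
```

View pics/top0.png

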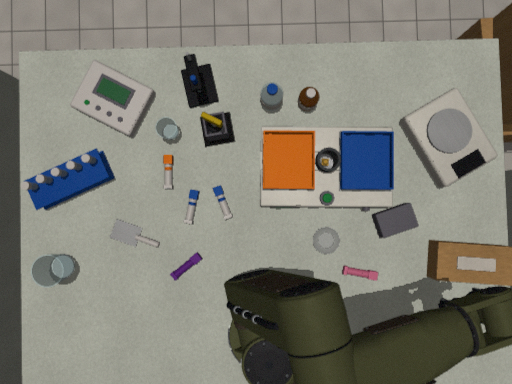

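View pics/side0.png

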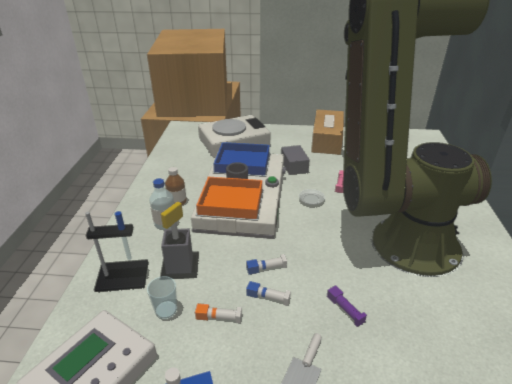

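View pics/wrist0.png

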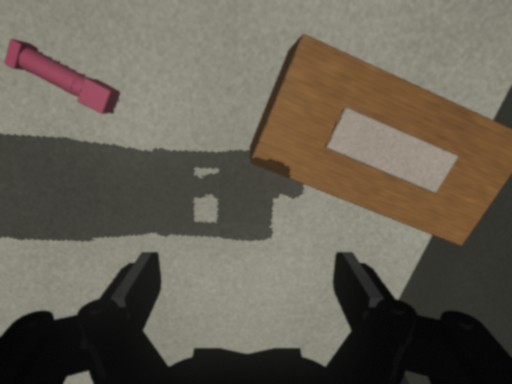

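```bash
cat > h.py <<'E'
from plant import robot
import cv2,numpy as np
from scipy.spatial.transform import Rotation as Rn
def obs():
    s=robot.observe(); q=np.array(s['tool_rot']); R=Rn.from_quat(q[[1,2,3,0]]).as_matrix()
    return s,np.array(s['position']),R
def cam(n,name=None,crop=None,sc=1):
    s,p,R=obs(); c=robot.get_calibration(n); im,d=robot.read_camera(n)
    if 'T_tool_cam' in c:
        T=np.eye(4);T[:3,:3]=R;T[:3,3]=p; W=T@np.array(c['T_tool_cam'])
    else:
        W=np.eye(4);W[:3,:3]=np.array(c['R']).T;W[:3,3]=-np.array(c['R']).T@np.array(c['t'])
    K=np.array(c['K'])
    if name:
        o=im[:,:,::-1]
        if crop: u0,v0,u1,v1=crop; o=o[v0:v1,u0:u1]
        o=cv2.resize(o,None,fx=sc,fy=sc,interpolation=cv2.INTER_CUBIC)
        cv2.imwrite(f'pics/{name}.png',o); np.savez(f'pics/{name}.npz',im=im,d=d,K=K,W=W)
    return im,d,K,W
def load(name):
    z=np.load(f'pics/{name}.npz'); return z['im'],z['d'],z['K'],z['W']
def px(u,v,d,K,W):  # with depth
    z=np.median(d[int(v)-1:int(v)+2,int(u)-1:int(u)+2]); return (W@np.r_[np.linalg.inv(K)@[u*z,v*z,z],1])[:3]
def pz(u,v,h,K,W):  # on plane z=h
    r=W[:3,:3]@np.linalg.inv(K)@[u,v,1]; o=W[:3,3]; return o+r*(h-o[2])/r[2]
def proj(X,K,W):
    c=np.linalg.inv(W)@np.r_[X,1]; q=K@c[:3]; return q[:2]/q[2]
def cloud(d,K,W):
    v,u=np.indices(d.shape); P=np.stack([u*d,v*d,d],-1)@np.linalg.inv(K).T
    return P@W[:3,:3].T+W[:3,3]
def go(x=None,y=None,z=None,yaw=None):
    """yaw: desired world heading (deg, mod 180) of jaw axis (tool z)"""
    s,p,R=obs(); t=np.array([p[i] if a is None else a for i,a in enumerate((x,y,z))])
    sh=R.T@(t-p)/10
    cur=np.degrees(np.arctan2(R[1,2],R[0,2])); tw=0
    if yaw is not None:
        # turn about tool x (down) by +a lowers world yaw by a
        tw=-(yaw-cur); tw=(tw+90)%180-90
    print('t%.1f pos'%s['t'],p.round(1),'jaw yaw %.1f'%(cur),'j6 %.2f'%s['joint_positions'][5],'open %.2f'%s['opening'],'F',np.round(s['force'],1),'\n shift cm',sh.round(2).tolist(),'twist',round(tw,1),'(alt',round(tw-180*np.sign(tw),1),') tilt',R[2,0].round(4))
E
python3 - <<'E'
from h import *
im,d,K,W=cam('top','top1',(10,30,270,290),3)
cam('top','top2',(240,80,410,215),4)
go()
print(obs()[2].round(3))
E
```

```text
t0.2 pos [ 152.4 -528.4  253. ] jaw yaw -73.9 j6 -0.07 open 1.00 F [ 0.7 -0.5 -0.3] 
 shift cm [0.0, 0.0, 0.0] twist 0 (alt 0 ) tilt -1.0
[[-0.     0.961  0.277]
 [ 0.001  0.277 -0.961]
 [-1.     0.    -0.001]]
```

View pics/top1.png

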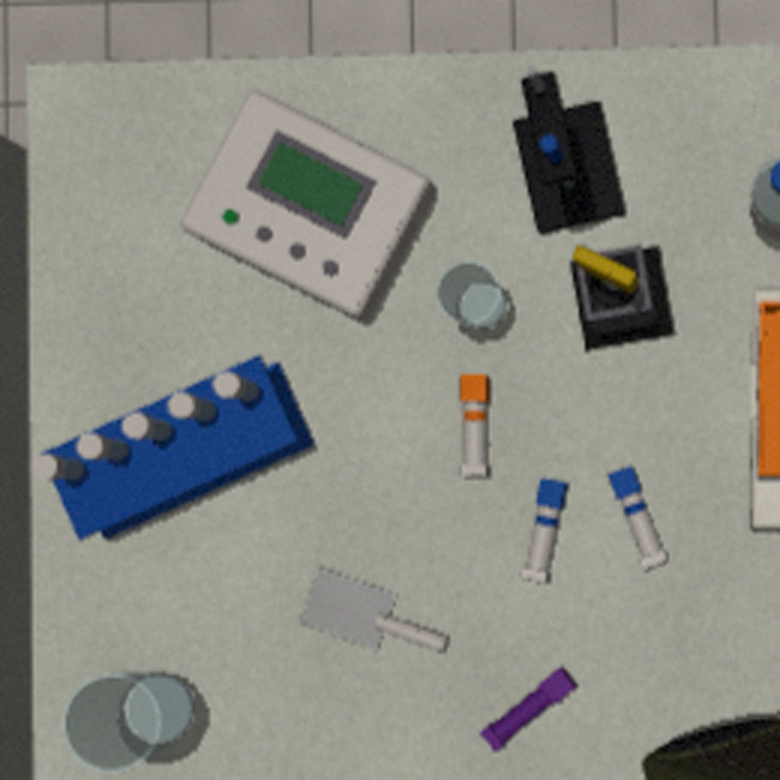

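View pics/top2.png

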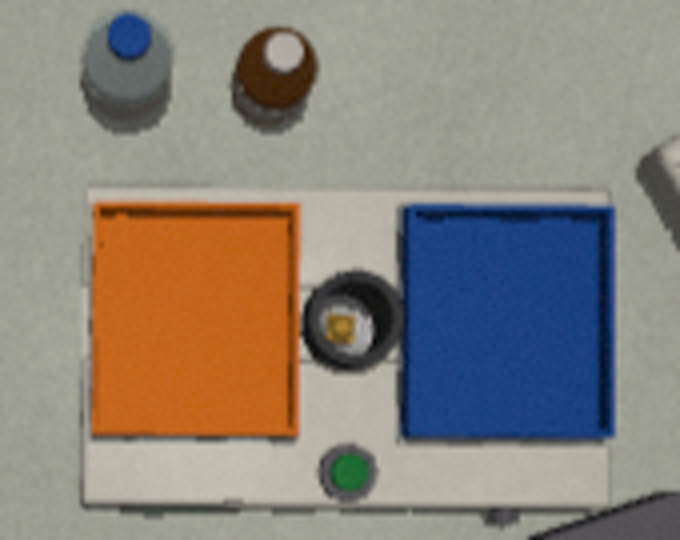

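```bash
python3 - <<'E'
from h import *
im,d,K,W=load('top1')
f=lambda c:((c[0]+.5)/3-.5+10,(c[1]+.5)/3-.5+30)
for n,a,b in [('or',(474,375),(475,478)),('bA',(554,480),(534,580)),('bB',(621,469),(656,567)),('purp',(566,676),(492,742))]:
    A=pz(*f(a),26,K,W);B=pz(*f(b),26,K,W); m=(A+B)/2; print(n,A[:2].round(),B[:2].round(),'mid',m[:2].round(1),'L',np.linalg.norm(A-B).round(),'yaw',np.degrees(np.arctan2(*(A-B)[[1,0]])).round(1))
g=lambda c:((c[0]+.5)/4-.5+240,(c[1]+.5)/4-.5+80)
for n,c,h in [('or TL',(94,205),100),('or BR',(299,437),100),('bl TL',(403,207),100),('bl BR',(614,437),100),('or TR',(299,205),100),('or BL',(92,437),100),('btn',(349,472),72),('col',(353,320),115),('nut',(342,328),34),('dTL',(88,187),65),('dBL',(83,503),65),('dTR',(608,192),65),('dBR',(607,503),65)]:
    print(n,pz(*g(c),h,K,W).round(1))
for n,c,h in [('stand TL',(572,256),105),('stand BR',(655,308),105),('TR',(640,246),105),('BL',(586,320),105),('handle a',(577,252),196),('hb',(634,285),196)]:
    print(n,pz(*f(c),h,K,W).round(1))
P=cloud(d,K,W)
print('btn depth',px(*g((349,472)),d,K,W).round(1), px(*f((600,265)),d,K,W).round(1))
E
```

```text
or [593. 303.] [482. 304.] mid [537.7 303.6] L 111.0 yaw -0.7
bA [477. 219.] [370. 243.] mid [423.9 231.2] L 110.0 yaw -12.6
bB [487. 147.] [381. 112.] mid [433.9 129.2] L 112.0 yaw 18.2
purp [267. 211.] [199. 292.] mid [232.6 251.7] L 106.0 yaw -49.9
or TL [650.7  -8.  100. ]
or BR [ 466.4 -161.   100. ]
bl TL [ 642.4 -247.4  100. ]
bl BR [ 459.4 -404.2  100. ]
or TR [ 646.2 -166.9  100. ]
or BL [470.9  -1.3 100. ]
btn [ 438.7 -202.5   72. ]
col [ 554.3 -203.5  115. ]
nut [ 555.6 -206.    34. ]
dTL [670.6  -4.1  65. ]
dBL [420.4   7.1  65. ]
dTR [ 655.1 -416.7   65. ]
dBR [ 408.5 -406.3   65. ]
stand TL [704.6 184.6 105. ]
stand BR [648.4 100.5 105. ]
TR [713.  114.3 105. ]
BL [638.  171.8 105. ]
handle a [690.7 168.8 196. ]
hb [657.1 114.6 196. ]
btn depth [ 438.5 -201.    82.7] [676.5 146.4 201.2]
```

```bash
python3 - <<'E'
from h import *
go(420,-150,260,-71.8)
E
```

```text
t0.2 pos [ 152.4 -528.4  253. ] jaw yaw -73.9 j6 -0.07 open 1.00 F [ 0.7 -0.5 -0.3] 
 shift cm [-0.68, 36.2, -28.94] twist -2.1 (alt 177.9 ) tilt -1.0
```

Request:
send_rows([
  [[-0.7, 36.2, -28.9], -2.1],
  [[-0.7, 36.2, -28.9], -2.1],
  [[-0.7, 36.2, -28.9], -2.1],
  [[-0.7, 36.2, -28.9], -2.1],
  [[-0.7, 36.2, -28.9], -2.1],
  [[-0.7, 36.2, -28.9], -2.1],
  [[-0.7, 36.2, -28.9], -2.1],
  [[-0.7, 36.2, -28.9], -2.1],
], hand=1)

```text
t: 1.05
position: [384.3, -200.1, 259.5]
tool_rot: [0.573, 0.415, 0.573, -0.415]
force: [0.7, -0.8, -0.2]
opening: 1.001
```

```bash
python3 - <<'E'
from h import *
cam('top','top3',None,1.5)
go(437,130,200,-71.8)
E
```

```text
t1.1 pos [ 387.3 -195.2  259.6] jaw yaw -71.6 j6 0.70 open 1.00 F [2.  2.9 0.3] 
 shift cm [6.02, 14.98, -29.28] twist 0.2 (alt -179.8 ) tilt -1.0
```

View pics/top3.png

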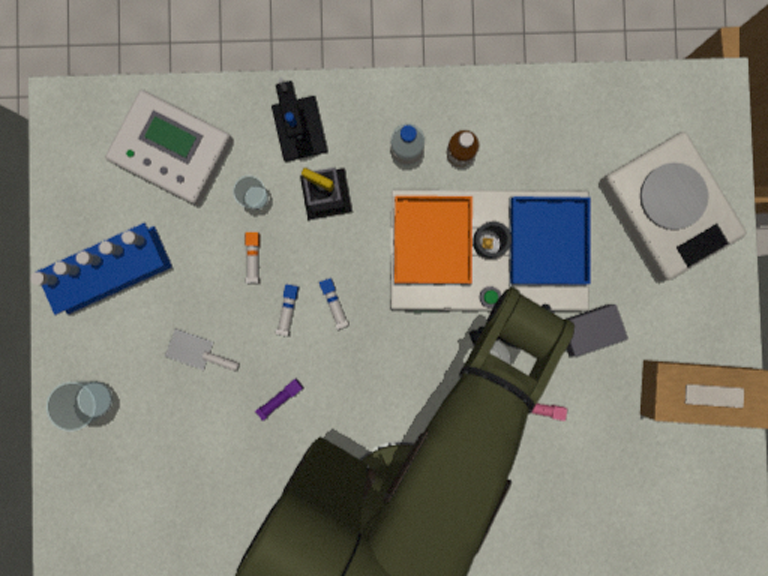

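Request:
send_rows([
  [[2.0, 15.0, -29.3], 0],
  [[4.0, 15.0, -29.3], 0],
  [[6.0, 15.0, -29.3], 0],
  [[6.0, 15.0, -29.3], 0],
  [[6.0, 15.0, -29.3], 0],
  [[6.0, 15.0, -29.3], 0],
  [[6.0, 15.0, -29.3], 0],
  [[6.0, 15.0, -29.3], 0],
])

```text
t: 1.9
position: [436.7, 133.8, 199.0]
tool_rot: [0.574, 0.413, 0.575, -0.412]
force: [0.8, -1.1, 0.7]
opening: 1.001
```

```bash
python3 - <<'E'
from h import *
cam('wrist','w1',None,1.5)
cam('top','top4',None,1.5)
go(432,128,60,-71.8)
E
```

```text
t2.0 pos [436.9 130.7 199.9] jaw yaw -71.5 j6 1.46 open 1.00 F [ 0.5 -0.2 -0.6] 
 shift cm [13.99, -0.56, 0.12] twist 0.3 (alt -179.7 ) tilt -1.0
```

View pics/w1.png

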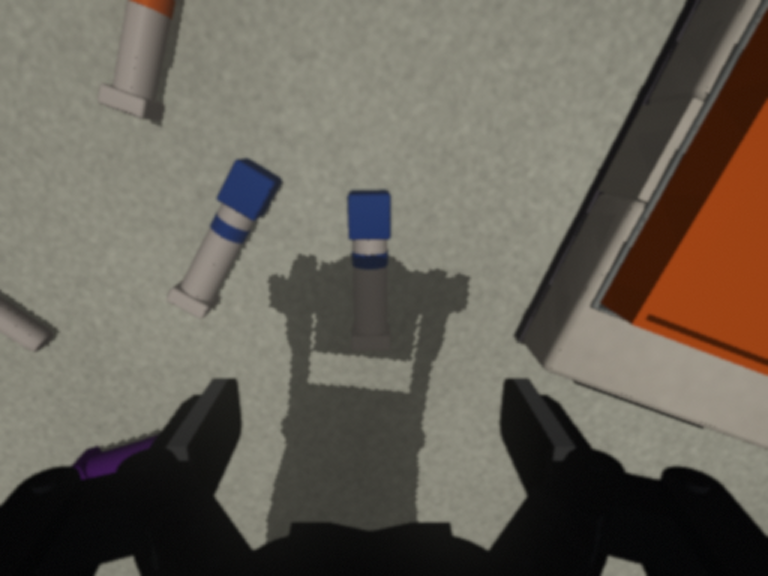

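View pics/top4.png

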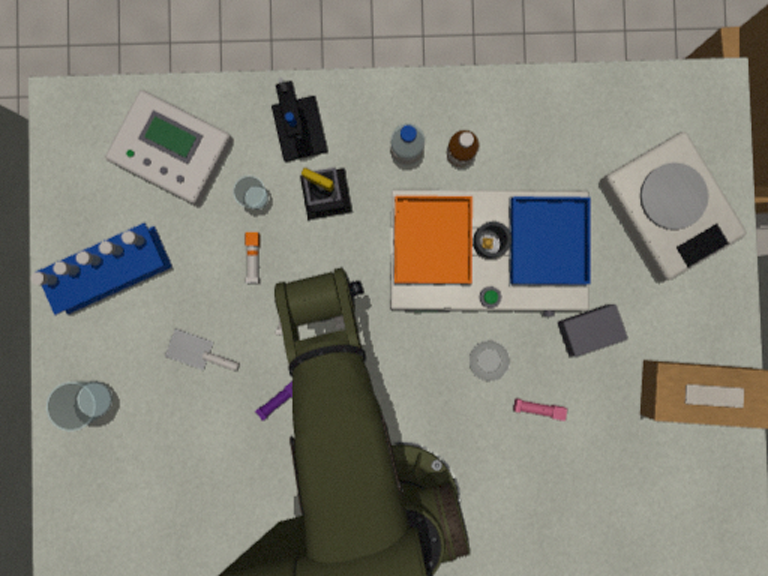

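```bash
python3 - <<'E'
from h import *
im,d,K,W=load('w1')
f=lambda c:((c[0]+.5)/1.5-.5,(c[1]+.5)/1.5-.5)
for n,a,b in [('bB',(369,191),(371,336)),('bA',(261,167),(187,300))]:
    A=pz(*f(a),28,K,W);B=pz(*f(b),28,K,W); m=(A+B)/2; print(n,A[:2].round(),B[:2].round(),'mid',m[:2].round(1),'L',np.linalg.norm(A-B).round(),'yaw',np.degrees(np.arctan2(*(A-B)[[1,0]])).round(1))
go(432,128,25,-71.8)
E
```

```text
bB [485. 152.] [391. 119.] mid [438.2 135.4] L 100.0 yaw 19.4
bA [478. 220.] [376. 247.] mid [426.8 233.5] L 105.0 yaw -14.4
t2.0 pos [436.9 130.7 199.9] jaw yaw -71.5 j6 1.46 open 1.00 F [ 0.5 -0.2 -0.6] 
 shift cm [17.49, -0.57, 0.12] twist 0.3 (alt -179.7 ) tilt -1.0
```

Request:
send_rows([
  [[4.5, -0.4, 0], 0.5],
  [[9.0, -0.4, 0], 0.5],
  [[13.0, -0.4, 0], 0.5],
  [[16.5, -0.4, 0], 0.5],
  [[17.4, -0.4, 0], 0.5],
  [[17.4, -0.4, 0], 0.5],
  [[17.4, -0.4, 0], 0.5],
])

```text
t: 2.7
position: [434.2, 129.4, 27.5]
tool_rot: [0.573, 0.417, 0.572, -0.415]
force: [1.0, -0.2, -0.0]
opening: 1.006
```

Request:
send_rows([
  [[0, 0, 0], 0],
  [[0, 0, 0], 0],
  [[0, 0, 0], 0],
  [[0, 0, 0], 0],
  [[0, 0, 0], 0],
  [[0, 0, 0], 0],
  [[0, 0, 0], 0],
  [[0, 0, 0], 0],
], hand=-1)

```text
t: 3.5
position: [434.4, 129.5, 28.1]
tool_rot: [0.573, 0.417, 0.572, -0.414]
force: [-3.0, -0.5, 10.3]
opening: 0.259
```

```bash
python3 - <<'E'
from h import *
cam('wrist','w2',None,1.5)
go(440,60,180,-2.3)
E
```

```text
t3.5 pos [434.4 129.5  28.1] jaw yaw -72.0 j6 1.46 open 0.26 F [-3.7 -0.5 10.9] 
 shift cm [-15.2, -1.56, 6.77] twist -69.7 (alt 110.3 ) tilt -1.0
```

View pics/w2.png

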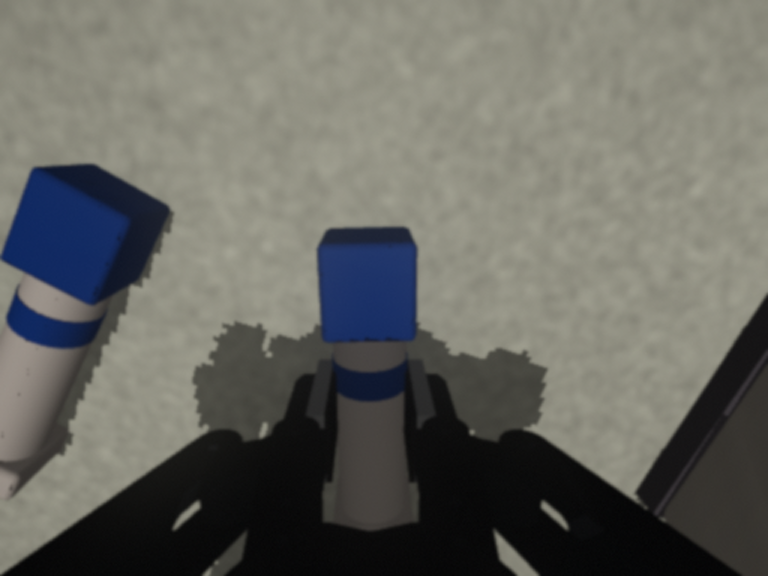

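Request:
send_rows([
  [[-4, 0, 0], 0],
  [[-8, 0, 0], 0],
  [[-12, 0, 0], -7],
  [[-15, -0.8, 3.5], -15],
  [[-15.2, -1.5, 6.7], -23],
  [[-15.2, -1.5, 6.7], -31],
  [[-15.2, -1.5, 6.7], -39],
  [[-15.2, -1.5, 6.7], -47],
])

```text
t: 4.35
position: [440.3, 60.6, 180.1]
tool_rot: [0.692, 0.152, 0.69, -0.15]
force: [-0.2, 0.0, -1.5]
opening: 0.257
```

```bash
python3 - <<'E'
from h import *
go(591,-329,180,-2.3)
go(591,-329,105,-2.3)
E
```

```text
t4.3 pos [440.3  60.6 180.1] jaw yaw -24.7 j6 0.48 open 0.26 F [-0.2  0.  -1.5] 
 shift cm [-0.01, -29.11, 29.96] twist -22.4 (alt 157.6 ) tilt -1.0
t4.3 pos [440.3  60.6 180.1] jaw yaw -24.7 j6 0.48 open 0.26 F [-0.2  0.  -1.5] 
 shift cm [7.49, -29.13, 29.94] twist -22.4 (alt 157.6 ) tilt -1.0
```

Request:
send_rows([
  [[0, -29.1, 30], -8],
  [[0, -29.1, 30], -16],
  [[0, -29.1, 30], -22.4],
  [[0, -29.1, 30], -22.4],
  [[0, -29.1, 30], -22.4],
  [[0, -29.1, 30], -22.4],
  [[0, -29.1, 30], -22.4],
  [[0, -29.1, 30], -22.4],
])

```text
t: 5.15
position: [580.7, -302.6, 179.6]
tool_rot: [0.708, 0.015, 0.706, -0.013]
force: [0.4, 0.2, -0.9]
opening: 0.255
```

```bash
python3 - <<'E'
from h import *
cam('wrist','w3',None,1.5)
go(591,-329,100,-2.3)
E
```

```text
t5.2 pos [ 581.5 -308.6  178.6] jaw yaw -2.5 j6 -0.50 open 0.26 F [ 2.3 -6.9  0.3] 
 shift cm [7.87, -2.0, 1.02] twist -0.2 (alt 179.8 ) tilt -1.0
```

View pics/w3.png

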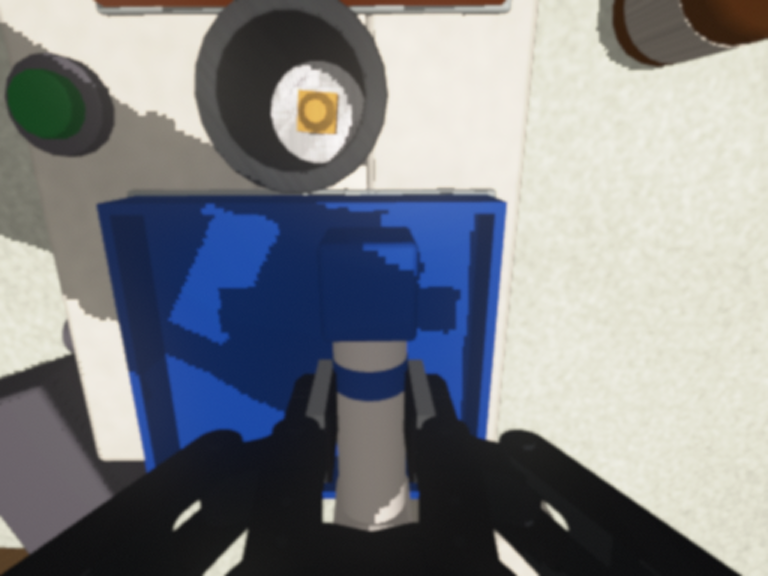

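```bash
python3 - <<'E'
from h import *
im,d,K,W=load('w3')
f=lambda c:((c[0]+.5)/1.5-.5,(c[1]+.5)/1.5-.5)
for n,a,h in [('L',(99,204),100),('R',(505,200),100),('colL',(196,95),115),('colR',(386,95),115),('btn',(45,103),72),('nut',(318,110),34)]:print(n,pz(*f(a),h,K,W).round(1))
E
```

```text
L [ 463.5 -241.9  100. ]
R [ 641.4 -247.3  100. ]
colL [ 518.1 -201.6  115. ]
colR [ 589.9 -204.4  115. ]
btn [ 432.1 -197.3   72. ]
nut [ 555.6 -202.5   34. ]
```

Request:
send_rows([
  [[0, -2.0, 1.0], 0],
  [[3, -2.0, 1.0], 0],
  [[6, -2.0, 1.0], 0],
  [[7.4, -2.0, 1.0], 0],
  [[7.9, -2.0, 1.0], 0],
  [[8.0, -2.0, 1.0], 0],
  [[8.0, -2.0, 1.0], 0],
])

```text
t: 5.9
position: [591.3, -329.2, 100.0]
tool_rot: [0.709, 0.015, 0.705, -0.015]
force: [-0.1, -0.2, -0.0]
opening: 0.252
```

```bash
python3 - <<'E'
from h import *
go(591,-329,99,-2.3)
E
```

```text
t5.9 pos [ 591.3 -329.2  100. ] jaw yaw -2.5 j6 -0.52 open 0.25 F [-0.1 -0.2 -0. ] 
 shift cm [0.1, 0.02, -0.03] twist -0.2 (alt 179.8 ) tilt -1.0
```

Lower 2 mm more, release partly, then lift.

Request:
send_rows([
  [[0.15, 0, 0], 0],
  [[0.25, 0, 0], 0],
  [[0.25, 0, 0], 0],
])

```text
t: 6.2
position: [591.7, -329.3, 98.3]
tool_rot: [0.709, 0.015, 0.705, -0.016]
force: [1.2, -0.7, 2.2]
opening: 0.251
```

Request:
send_rows([
  [[0, 0, 0], 0],
  [[0, 0, 0], 0],
  [[0, 0, 0], 0],
  [[0, 0, 0], 0],
  [[-2.5, 0, 0], 0],
  [[-5.5, 0, 0], 0],
  [[-9, 0, 0], 0],
  [[-10, 0, 0], 0],
], hand=-0.1)

```text
t: 7.0
position: [591.9, -329.7, 202.6]
tool_rot: [0.711, 0.014, 0.703, -0.017]
force: [-0.7, 0.4, 0.9]
opening: 0.45
```

```bash
python3 - <<'E'
from h import *
cam('wrist','w4',None,1.5)
cam('top','top5',(50,120,300,260),3)
go(426,231,200,77)
go(500,0,230,77)
E
```

```text
t7.1 pos [ 591.5 -329.5  200. ] jaw yaw -2.5 j6 -0.52 open 0.45 F [ 0.2  0.7 -0.9] 
 shift cm [-0.3, 55.28, -18.94] twist -79.5 (alt 100.5 ) tilt -1.0
t7.1 pos [ 591.5 -329.5  200. ] jaw yaw -2.5 j6 -0.52 open 0.45 F [ 0.2  0.7 -0.9] 
 shift cm [-3.17, 32.52, -10.53] twist -79.5 (alt 100.5 ) tilt -1.0
```

View pics/w4.png

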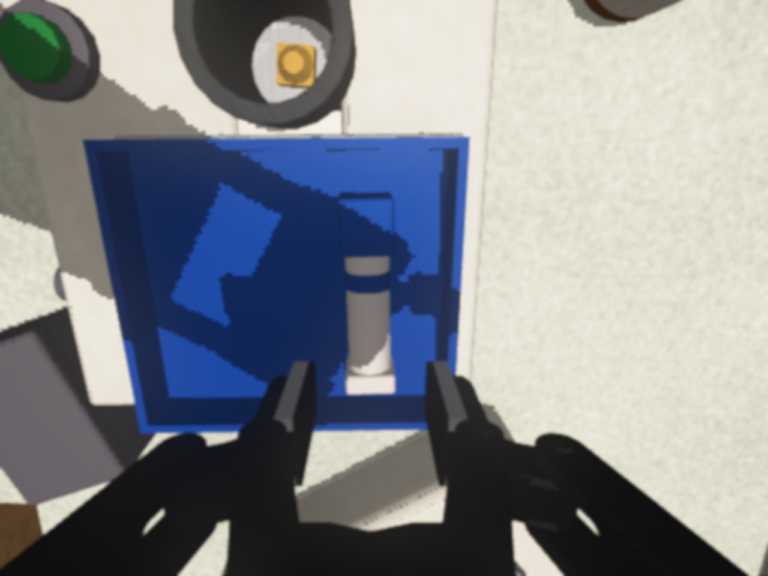

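View pics/top5.png

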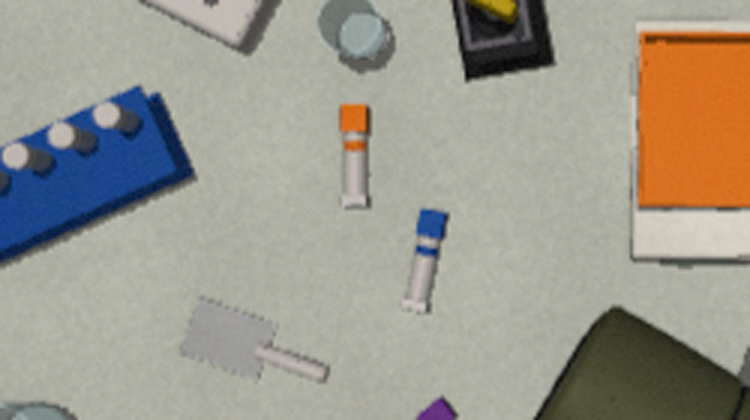

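Request:
send_rows([
  [[-1, 55.3, -18.9], -8],
  [[-1, 55.3, -18.9], -16],
  [[-1, 55.3, -18.9], -24],
  [[-1, 55.3, -18.9], -32],
  [[-1, 55.3, -18.9], -40],
  [[-1, 55.3, -18.9], -48],
  [[-1, 55.3, -18.9], -56],
  [[-1, 55.3, -18.9], -64],
], hand=1)

```text
t: 7.9
position: [476.8, 56.2, 202.8]
tool_rot: [0.608, -0.365, 0.605, 0.361]
force: [0.1, 0.9, 0.0]
opening: 0.996
```

```bash
python3 - <<'E'
from h import *
go(426,231,120,77)
E
```

```text
t7.9 pos [476.8  56.2 202.8] jaw yaw 61.9 j6 -1.04 open 1.00 F [0.1 0.9 0. ] 
 shift cm [8.2, 12.78, 13.02] twist -15.1 (alt 164.9 ) tilt -1.0
```

Request:
send_rows([
  [[0, 12.8, 13], -8],
  [[0, 12.8, 13], -15],
  [[0, 12.8, 13], -15],
  [[0, 12.8, 13], -15],
  [[2, 12.8, 13], -15],
  [[4.5, 12.8, 13], -15],
  [[5, 12.8, 13], -15],
  [[5, 12.8, 13], -15],
])

```text
t: 8.7
position: [425.0, 230.7, 150.8]
tool_rot: [0.554, -0.441, 0.554, 0.438]
force: [-0.1, -1.3, 0.6]
opening: 1.0
```

```bash
python3 - <<'E'
from h import *
cam('wrist','w5',None,1.5)
go(425,231,26,77)
E
```

```text
t8.8 pos [425.5 230.8 151.9] jaw yaw 76.8 j6 -0.91 open 1.00 F [ 0.4 -0.3 -0.5] 
 shift cm [12.59, 0.13, 0.03] twist -0.2 (alt 179.8 ) tilt -1.0
```

View pics/w5.png

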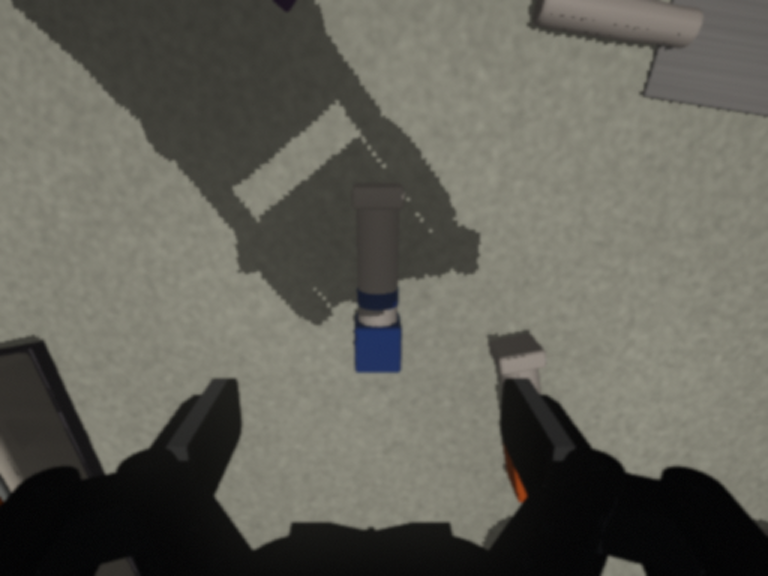

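Request:
send_rows([
  [[4, 0.1, 0.2], 0],
  [[8, 0.1, 0.2], 0],
  [[11.5, 0.1, 0.2], 0],
  [[12.5, 0.1, 0.2], 0],
  [[12.5, 0.1, 0.2], 0],
  [[12.5, 0.1, 0.2], 0],
])

```text
t: 9.35
position: [426.7, 232.9, 28.7]
tool_rot: [0.556, -0.442, 0.553, 0.437]
force: [-0.3, -0.3, 0.2]
opening: 0.999
```

Request:
send_rows([
  [[0, 0, 0], 0],
  [[0, 0, 0], 0],
  [[0, 0, 0], 0],
  [[0, 0, 0], 0],
  [[0, 0, 0], 0],
  [[0, 0, 0], 0],
  [[0, 0, 0], 0],
], hand=-1)

```text
t: 10.05
position: [426.9, 233.0, 29.3]
tool_rot: [0.556, -0.442, 0.552, 0.437]
force: [-2.0, -2.2, 9.8]
opening: 0.258
```

```bash
python3 - <<'E'
from h import *
go(440,60,190,-2.3)
cam('wrist','w6',None,1.5)
E
```

```text
t10.1 pos [426.9 233.   29.3] jaw yaw 76.8 j6 -0.91 open 0.26 F [-2.  -2.2  9.8] 
 shift cm [-16.03, -5.35, -16.55] twist 79.1 (alt -100.9 ) tilt -1.0
```

View pics/w6.png

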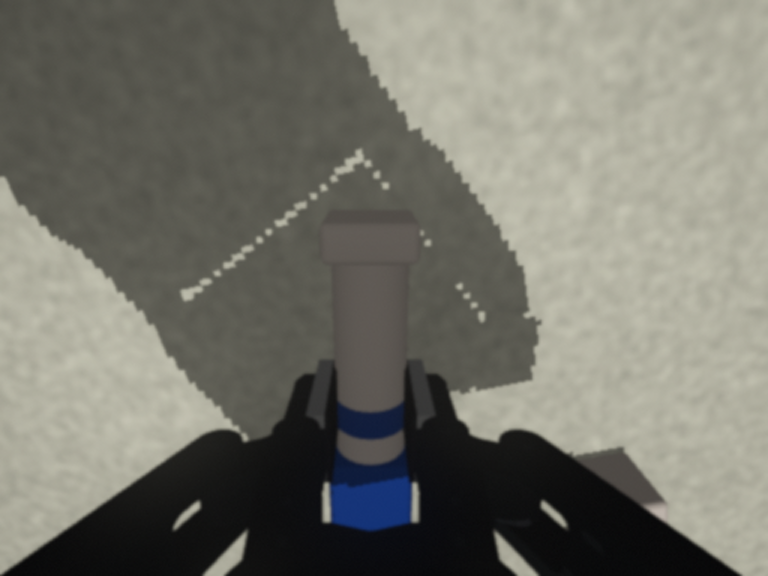

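Request:
send_rows([
  [[-4, 0, 0], 0],
  [[-8, 0, 0], 0],
  [[-12, -1, -3], 8],
  [[-16, -3, -8], 16],
  [[-16, -5.3, -16.5], 24],
  [[-16, -5.3, -16.5], 32],
  [[-16, -5.3, -16.5], 40],
  [[-16, -5.3, -16.5], 48],
])

```text
t: 10.9
position: [439.6, 59.1, 190.0]
tool_rot: [0.688, -0.174, 0.683, 0.172]
force: [0.3, 0.3, -0.3]
opening: 0.254
```

```bash
python3 - <<'E'
from h import *
go(511,-324,185,-2.3)
E
```

```text
t10.9 pos [439.6  59.1 190. ] jaw yaw 28.3 j6 -0.44 open 0.25 F [ 0.3  0.3 -0.3] 
 shift cm [0.65, -37.1, -11.89] twist 30.6 (alt -149.4 ) tilt -1.0
```

Request:
send_rows([
  [[0, -37.1, -11.9], 8],
  [[0, -37.1, -11.9], 16],
  [[0, -37.1, -11.9], 24],
  [[0, -37.1, -11.9], 30.6],
  [[0, -37.1, -11.9], 30.6],
  [[0, -37.1, -11.9], 30.6],
  [[0.5, -37.1, -11.9], 30.6],
  [[0.5, -37.1, -11.9], 30.6],
])

```text
t: 11.7
position: [510.7, -326.6, 186.2]
tool_rot: [0.71, 0.014, 0.704, -0.015]
force: [0.9, 0.4, -0.6]
opening: 0.255
```

```bash
python3 - <<'E'
from h import *
go(511,-324,99,-2.3)
E
```

```text
t11.7 pos [ 510.7 -326.6  186.2] jaw yaw -2.3 j6 -0.59 open 0.25 F [ 0.9  0.4 -0.6] 
 shift cm [8.71, 0.27, -0.05] twist -0.0 (alt 180.0 ) tilt -1.0
```

Request:
send_rows([
  [[3, 0.2, 0], 0],
  [[6, 0.2, 0], 0],
  [[8, 0.2, 0], 0],
  [[8.6, 0.2, 0], 0],
  [[8.8, 0.2, 0], 0],
  [[8.8, 0.2, 0], 0],
])

```text
t: 12.3
position: [511.6, -324.7, 99.3]
tool_rot: [0.71, 0.014, 0.704, -0.015]
force: [-2.9, 2.5, 6.8]
opening: 0.25
```

Request:
send_rows([
  [[0, 0, 0], 0],
  [[0, 0, 0], 0],
  [[0, 0, 0], 0],
  [[0, 0, 0], 0],
  [[-2.5, 0, 0], 0],
  [[-5.5, 0, 0], 0],
  [[-9, 0, 0], 0],
  [[-11, 0, 0], 0],
], hand=-0.1)

```text
t: 13.1
position: [511.0, -324.7, 212.2]
tool_rot: [0.711, 0.013, 0.703, -0.016]
force: [0.3, -0.4, 0.1]
opening: 0.452
```

```bash
python3 - <<'E'
from h import *
cam('wrist','w7',None,1.5)
go(536,303,200,89.5)
im,d,K,W=cam('top','top6',(50,120,300,260),3)
E
```

```text
t13.2 pos [ 511.6 -325.1  214.8] jaw yaw -2.3 j6 -0.59 open 0.44 F [ 0.4 -0.3  2.8] 
 shift cm [1.14, 62.87, -0.13] twist 88.2 (alt -91.8 ) tilt -0.9999
```

View pics/w7.png

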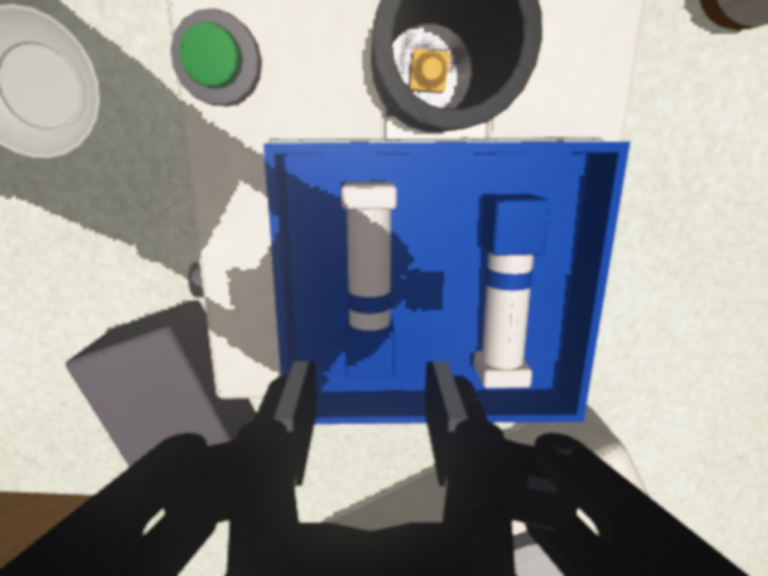

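View pics/top6.png

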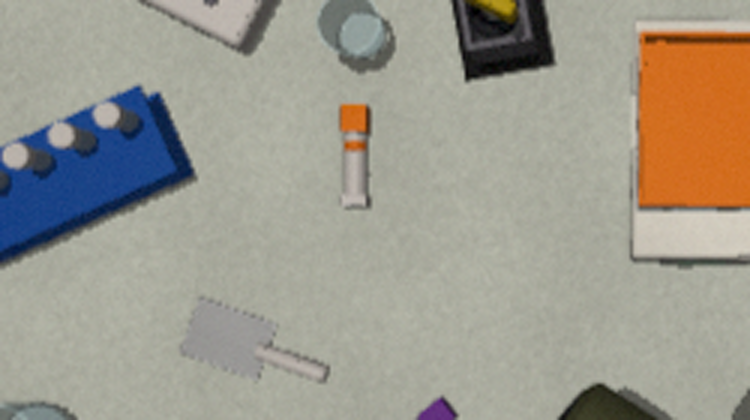

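Request:
send_rows([
  [[0, 62.9, 0.4], -8],
  [[0, 62.9, 0.4], -16],
  [[0, 62.9, 0.4], -24],
  [[0, 62.9, 0.4], -32],
  [[0, 62.9, 0.4], -40],
  [[0, 62.9, 0.4], -48],
  [[0, 62.9, 0.4], -56],
  [[0, 62.9, 0.4], -64],
], hand=1)

```text
t: 14.0
position: [529.3, 77.1, 208.7]
tool_rot: [0.609, -0.368, 0.604, 0.361]
force: [0.7, -0.6, -0.1]
opening: 1.003
```

```bash
python3 - <<'E'
from h import *
go(530,304,150,89.3)
im,d,K,W=load('top1')
f=lambda c:((c[0]+.5)/3-.5+10,(c[1]+.5)/3-.5+30)
print(pz(*f((483,305)),85,K,W))
E
```

```text
t14.0 pos [529.3  77.1 208.7] jaw yaw 62.0 j6 -1.00 open 1.00 F [ 0.7 -0.6 -0.1] 
 shift cm [5.75, 10.66, 20.06] twist -27.3 (alt 152.7 ) tilt -0.9999
[659.67841893 280.89157626  85.        ]
```

Request:
send_rows([
  [[0, 10.7, 20], -8],
  [[0, 10.7, 20], -16],
  [[0, 10.7, 20], -24],
  [[0, 10.7, 20], -27.3],
  [[3, 10.7, 20], -27.3],
  [[5.7, 10.7, 20], -27.3],
  [[5.7, 10.7, 20], -27.3],
  [[5.7, 10.7, 20], -27.3],
])

```text
t: 14.8
position: [529.4, 303.2, 150.4]
tool_rot: [0.504, -0.501, 0.502, 0.493]
force: [-0.4, 0.2, 0.4]
opening: 1.0
```

```bash
python3 - <<'E'
from h import *
cam('wrist','w8',None,1.5)
go(530,304,27,89.3)
E
```

```text
t14.8 pos [529.9 303.3 151.5] jaw yaw 89.3 j6 -1.09 open 1.00 F [0.5 0.1 0.3] 
 shift cm [12.45, 0.14, 0.13] twist -0.0 (alt 180.0 ) tilt -0.9999
```

View pics/w8.png

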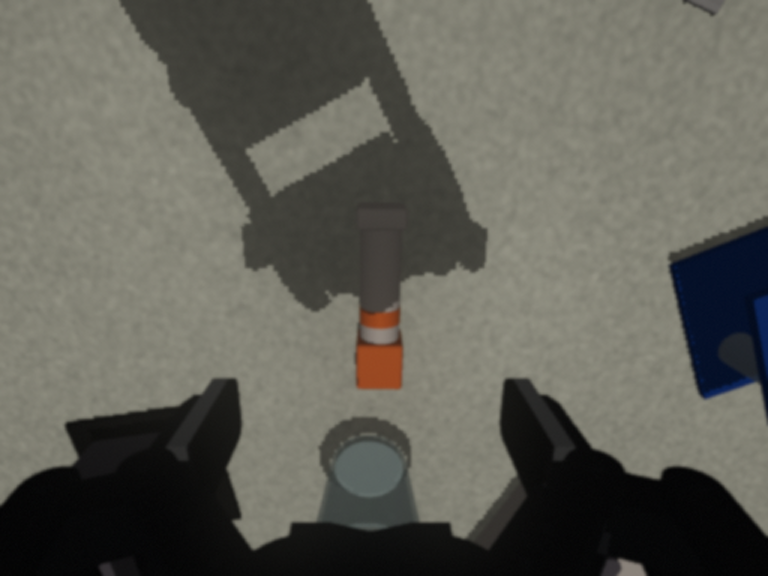

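```bash
python3 - <<'E'
from h import *
im,d,K,W=load('w8')
f=lambda c:((c[0]+.5)/1.5-.5,(c[1]+.5)/1.5-.5)
for a,h in [((365,418),0),((322,455),0),((410,455),0),((366,440),85),((380,388),28),((381,206),28),((358,370),28),((403,370),28)]: print(a,pz(*f(a),h,K,W).round(),px(*f(a),d,K,W).round())
im,d,K,W=load('top1')
u,v=171,131
P=cloud(d,K,W)
s=P[115:145,155:185]; m=s[:,:,2]>60; print(s[m].mean(0),s[m].min(0),s[m].max(0))
E
```

```text
(365, 418) [631. 298.   0.] [630. 298.   1.]
(322, 455) [662. 266.   0.] [661. 266.   0.]
(410, 455) [662. 330.   0.] [662. 330.   1.]
(366, 440) [586. 300.  85.] [644. 298.   7.]
(380, 388) [591. 308.  28.] [590. 308.  29.]
(381, 206) [481. 309.  28.] [482. 309.  18.]
(358, 370) [578. 295.  28.] [578. 295.  29.]
(403, 370) [579. 322.  28.] [593. 324.   1.]
[670.3893465  293.19608148 109.27535728] [416.82971022   7.60528375  60.3175484 ] [ 706.0503994   330.03231557 1590.24915576]
```

Request:
send_rows([
  [[4, 0, 0.5], 0],
  [[8, 0, 0.5], 0],
  [[11.4, 0, 0.5], 0],
  [[12.4, 0, 0.5], 0],
  [[12.4, 0, 0.5], 0],
  [[12.4, 0, 0.5], 0],
])

```text
t: 15.45
position: [532.7, 307.9, 29.9]
tool_rot: [0.506, -0.501, 0.5, 0.492]
force: [-0.2, -0.3, 1.0]
opening: 1.001
```

Request:
send_rows([
  [[0, 0, 0], 0],
  [[0, 0, 0], 0],
  [[0, 0, 0], 0],
  [[0, 0, 0], 0],
  [[0, 0, 0], 0],
  [[0, 0, 0], 0],
  [[0, 0, 0], 0],
], hand=-1)

```text
t: 16.15
position: [532.9, 308.1, 30.5]
tool_rot: [0.506, -0.501, 0.5, 0.492]
force: [-2.2, -0.3, 5.6]
opening: 0.255
```

```bash
python3 - <<'E'
from h import *
cam('wrist','w9',None,1.5)
go(500,150,200,-2.3)
E
```

```text
t16.2 pos [532.9 308.1  30.5] jaw yaw 89.2 j6 -1.08 open 0.25 F [-1.2 -0.3  5.7] 
 shift cm [-16.95, 2.81, -15.9] twist -88.5 (alt 91.5 ) tilt -0.9999
```

View pics/w9.png

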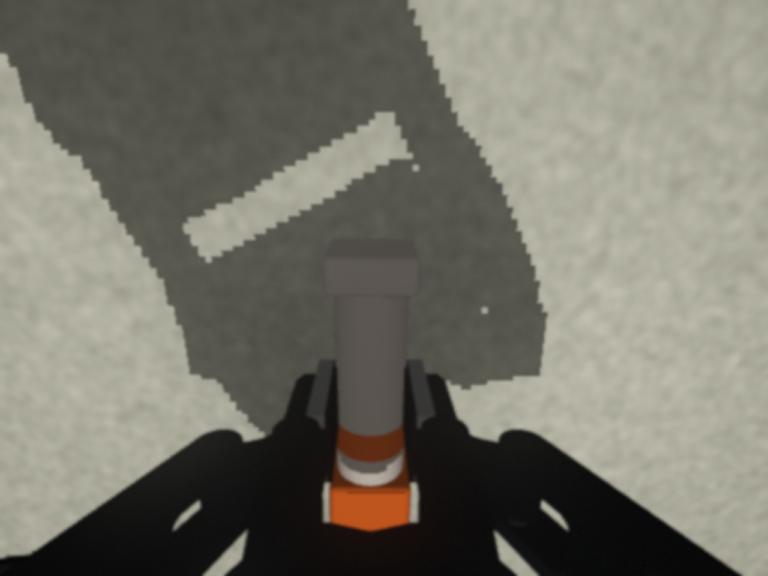

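Request:
send_rows([
  [[-4, 0, 0], 0],
  [[-8, 0, 0], 0],
  [[-12, 0.5, -3], 8],
  [[-17, 1.5, -8], 16],
  [[-17, 2.8, -13], 24],
  [[-17, 2.8, -15.9], 32],
  [[-17, 2.8, -15.9], 40],
  [[-17, 2.8, -15.9], 48],
])

```text
t: 17.0
position: [500.1, 148.8, 201.1]
tool_rot: [0.668, -0.249, 0.658, 0.243]
force: [0.6, 0.5, 0.0]
opening: 0.258
```

```bash
python3 - <<'E'
from h import *
go(558.5,-80,185,-2.3)
E
```

```text
t17.0 pos [500.1 148.8 201.1] jaw yaw 40.8 j6 -0.49 open 0.26 F [0.6 0.5 0. ] 
 shift cm [1.77, -21.12, -10.54] twist 43.1 (alt -136.9 ) tilt -0.9999
```

Request:
send_rows([
  [[0, -21.1, -10.5], 8],
  [[0, -21.1, -10.5], 16],
  [[0, -21.1, -10.5], 24],
  [[0, -21.1, -10.5], 32],
  [[0, -21.1, -10.5], 40],
  [[0, -21.1, -10.5], 43.1],
  [[1.8, -21.1, -10.5], 43.1],
  [[1.8, -21.1, -10.5], 43.1],
])

```text
t: 17.8
position: [557.8, -79.7, 182.8]
tool_rot: [0.712, 0.014, 0.702, -0.015]
force: [-0.4, 0.7, -1.1]
opening: 0.251
```

```bash
python3 - <<'E'
from h import *
cam('wrist','w10',None,1.5)
go(558.5,-80,101,-2.3)
E
```

```text
t17.9 pos [558.2 -79.6 184. ] jaw yaw -2.3 j6 -0.17 open 0.26 F [ 0.5 -0.2  0. ] 
 shift cm [8.3, -0.03, -0.09] twist -0.0 (alt 180.0 ) tilt -0.9999
```

View pics/w10.png

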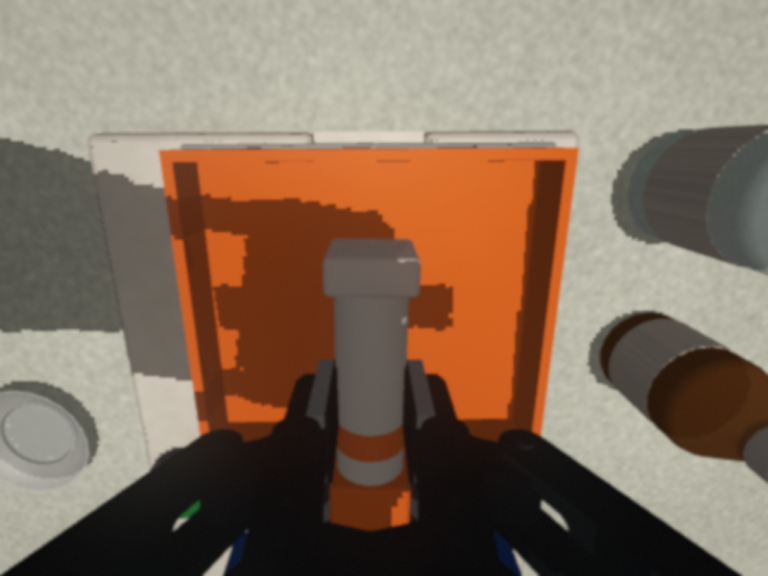

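Request:
send_rows([
  [[3, 0, 0], 0],
  [[6, 0, 0], 0],
  [[7.8, 0, 0], 0],
  [[8.2, 0, 0], 0],
  [[8.4, 0, 0], 0],
  [[8.4, 0, 0], 0],
])

```text
t: 18.45
position: [560.0, -79.8, 101.2]
tool_rot: [0.713, 0.013, 0.701, -0.015]
force: [0.3, -0.5, -0.3]
opening: 0.249
```

Request:
send_rows([
  [[0, 0, 0], 0],
  [[0, 0, 0], 0],
  [[0, 0, 0], 0],
  [[0, 0, 0], 0],
  [[-2.5, 0, 0], 0],
  [[-5.5, 0, 0], 0],
  [[-9, 0, 0], 0],
  [[-15, 0, 0], 0],
], hand=0.1)

```text
t: 19.25
position: [556.9, -79.2, 241.0]
tool_rot: [0.711, 0.013, 0.703, -0.015]
force: [0.7, -0.7, 0.3]
opening: 0.551
```

```bash
python3 - <<'E'
from h import *
cam('wrist','w11',None,1.5)
cam('top','top7',(180,70,260,170),6)
go(600,60,280,-30)
E
```

```text
t19.4 pos [559.5 -79.7 248. ] jaw yaw -2.3 j6 -0.17 open 0.55 F [ 0.6 -0.4 -0.4] 
 shift cm [-3.16, 14.11, 3.58] twist 27.7 (alt -152.3 ) tilt -0.9996
```

View pics/w11.png

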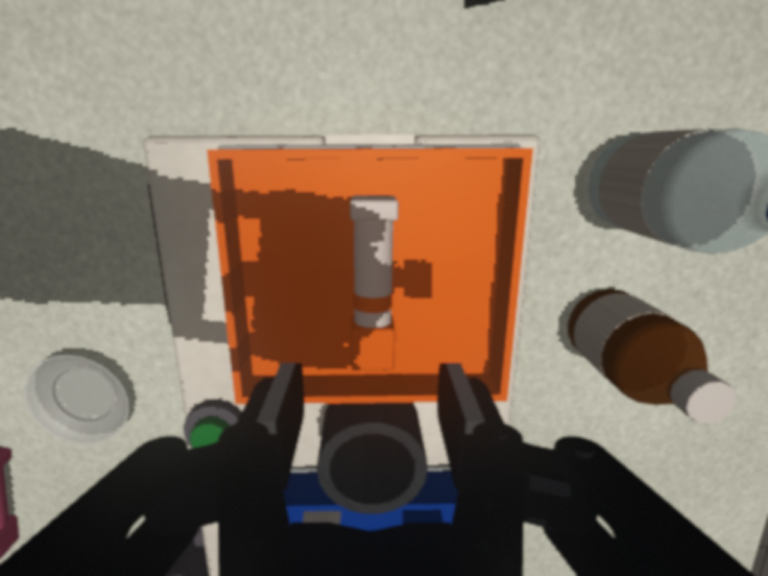

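View pics/top7.png

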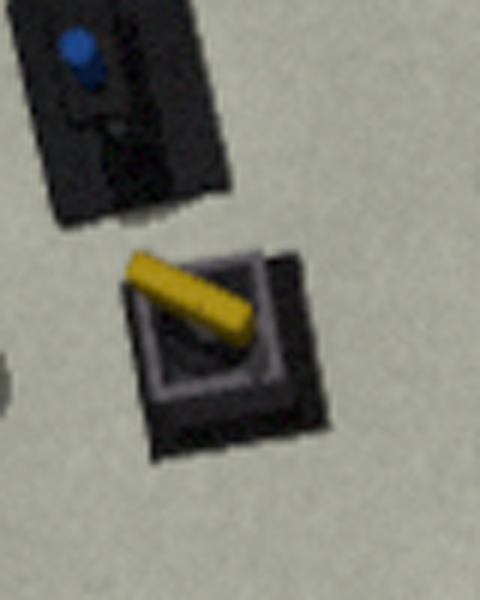

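```bash
python3 - <<'E'
from h import *
im,d,K,W=load('top7')
f=lambda c:((c[0]+.5)/6-.5+180,(c[1]+.5)/6-.5+70)
A=pz(*f((139,267)),202,K,W);B=pz(*f((243,324)),202,K,W);m=(A+B)/2
print(A.round(),B.round(),m.round(1),np.linalg.norm(A-B),np.degrees(np.arctan2(*(A-B)[[1,0]])))
for n,c in [('TL',(137,270)),('TR',(264,252)),('BR',(283,377)),('BL',(157,400))]: print(n,pz(*f(c),105,K,W).round(1))
P=cloud(d,K,W)
for v in range(70,120,4): print(v,P[v,180:240:4,2].round().astype(int).tolist())
s=P[105:135,198:225]; mm=(s[:,:,2]>190)&(s[:,:,2]<215); print(mm.sum(),s[mm].mean(0))
q=s[mm][:,:2];q=q-q.mean(0);w,V=np.linalg.eigh(q.T@q);print(np.degrees(np.arctan2(V[1,1],V[0,1])))
E
```

```text
[688. 166. 202.] [659. 117. 202.] [673.8 141.3 202. ] 57.22729330177377 59.55479650847579
TL [705.7 178.1 105. ]
TR [713.2 112.5 105. ]
BR [648.2 104.4 105. ]
BL [638.2 169.5 105. ]
70 [8, 14, 170, 172, 169, 11, 14, 7, 4, 0, 0, -1, -4, 10, 3]
74 [3, 14, 172, 166, 171, 9, 10, 8, 7, -1, 1, 4, 4, 1, 7]
78 [5, 15, 18, 215, 165, 168, 18, 17, 13, 4, -3, 2, 2, 7, 3]
82 [4, 12, 11, 188, 189, 174, 14, 16, 17, 2, 4, 0, 1, 4, 0]
86 [5, 11, 16, 171, 170, 172, 13, 13, 10, 2, 3, -14, 4, 1, 6]
90 [2, 1, 16, 170, 168, 161, 12, 11, 12, 12, 4, -4, 9, 6, 7]
94 [4, 2, 18, 19, 16, 22, 8, 10, 16, 12, 0, 3, -4, 5, 5]
98 [-1, 2, 19, 13, 15, 18, 15, 7, 16, 20, 4, 4, 5, 5, 1]
102 [0, 1, 4, 16, 12, 18, 13, 12, 12, 1, 0, 4, 2, -4, 3]
106 [2, 5, 7, 19, 11, -1, -5, 6, 4, -1, 1, -2, 2, -1, -4]
110 [-2, -2, -7, -2, -7, 9, 4, 3, -1, 4, -1, 0, -5, -1, 0]
114 [2, 4, 1, 4, 7, -3, 202, 204, 108, 107, 98, 78, 4, 4, 2]
118 [6, -3, -5, 3, 2, 1, 200, 202, 207, 198, 34, 113, -2, 3, 7]
128 [674.27107727 141.90061586 202.49922424]
61.50369559273635
```

```bash
python3 - <<'E'
from h import *
o=[]
for n,(u,v) in [('w3',(212,73)),('w4',(197,42)),('w7',(287,46))]:
    im,d,K,W=load(n); c=im[v-30:v+30,u-30:u+30,::-1]; o.append(cv2.resize(c,(260,260),interpolation=cv2.INTER_CUBIC))
cv2.imwrite('pics/nutc.png',np.hstack(o))
E
```

```text
(no output)
```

View pics/nutc.png

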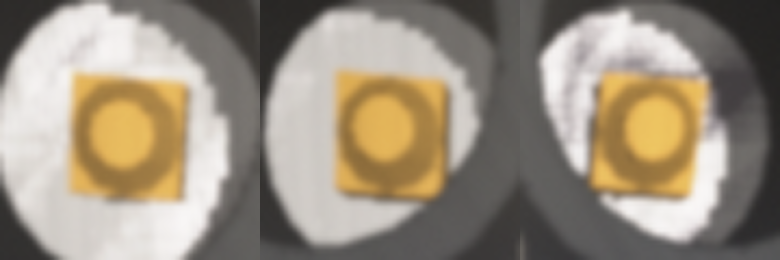

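```bash
python3 - <<'E'
from h import *
C={'w3':((212,73),[(72,73),(187,82),(183,199),(68,190)]),'w4':((197,42),[(77,71),(189,81),(183,198),(76,188)]),'w7':((287,46),[(82,72),(190,82),(170,197),(70,187)])}
for n,((u,v),cs) in C.items():
    im,d,K,W=load(n)
    P=[pz((c[0]+.5)/260*60-.5+u-30,(c[1]+.5)/260*60-.5+v-30,26,K,W)[:2] for c in cs]
    P=np.array(P); print(n,P.mean(0).round(1),[(np.degrees(np.arctan2(*(P[(i+1)%4]-P[i])[::-1])).round(1),np.linalg.norm(P[(i+1)%4]-P[i]).round(1)) for i in range(4)])
E
```

```text
w3 [ 554.  -202.7] [(np.float64(-6.4), np.float64(22.2)), (np.float64(-95.7), np.float64(21.4)), (np.float64(173.5), np.float64(22.8)), (np.float64(82.8), np.float64(21.3))]
w4 [ 554.1 -202.9] [(np.float64(-6.9), np.float64(22.6)), (np.float64(-97.9), np.float64(21.8)), (np.float64(172.7), np.float64(22.2)), (np.float64(83.3), np.float64(21.7))]
w7 [ 553.6 -202.9] [(np.float64(-6.9), np.float64(22.9)), (np.float64(-100.2), np.float64(22.5)), (np.float64(172.5), np.float64(21.8)), (np.float64(82.7), np.float64(22.2))]
```

```bash
python3 - <<'E'
from h import *
go(674,141.5,265,-29)
E
```

```text
t19.4 pos [559.5 -79.7 248. ] jaw yaw -2.3 j6 -0.17 open 0.55 F [ 0.6 -0.4 -0.4] 
 shift cm [-1.51, 22.55, 10.6] twist 26.7 (alt -153.3 ) tilt -0.9996
```

Request:
send_rows([
  [[-1.5, 22.5, 10.6], 8],
  [[-1.5, 22.5, 10.6], 16],
  [[-1.5, 22.5, 10.6], 24],
  [[-1.5, 22.5, 10.6], 26.7],
  [[-1.5, 22.5, 10.6], 26.7],
  [[-1.5, 22.5, 10.6], 26.7],
  [[-1.5, 22.5, 10.6], 26.7],
  [[-1.5, 22.5, 10.6], 26.7],
], hand=0.1)

```text
t: 20.15
position: [673.7, 140.1, 264.7]
tool_rot: [0.694, 0.178, 0.675, -0.177]
force: [-0.4, -0.6, 0.7]
opening: 0.551
```

```bash
python3 - <<'E'
from h import *
cam('wrist','w12',None,1.5)
go(674,141.5,180,-29);print(obs()[2].round(3))
E
```

```text
t20.2 pos [673.7 139.8 265. ] jaw yaw -29.1 j6 0.66 open 0.55 F [0.7 0.3 1.4] 
 shift cm [8.49, 0.09, -0.27] twist -0.1 (alt 179.9 ) tilt -0.9996
[[ 0.026  0.485  0.874]
 [-0.005  0.874 -0.485]
 [-1.     0.008  0.025]]
```

View pics/w12.png

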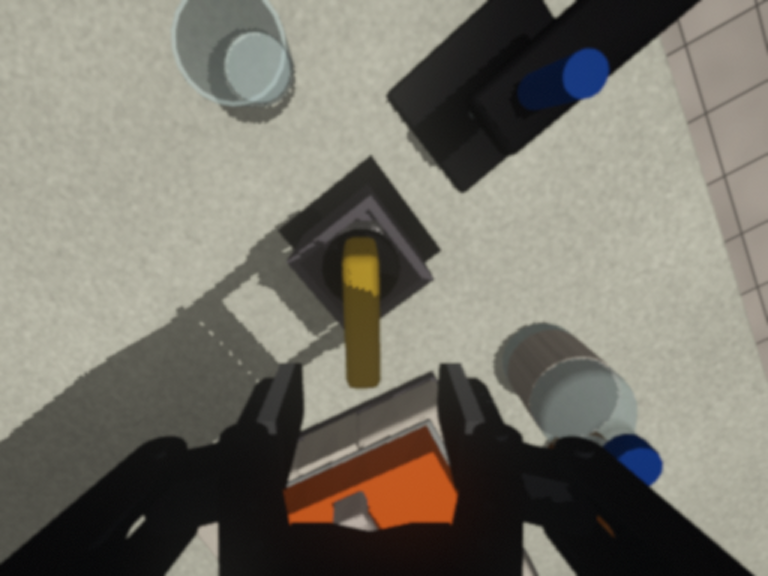

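Request:
send_rows([
  [[-9, -12, -5], 0],
  [[-9, -12, -5], 0],
  [[-9, -12, -5], 0],
  [[-9, -12, -5], 0],
  [[-9, -12, -5], 0],
  [[-9, -12, -5], 0],
  [[-9, -12, -5], 0],
])

```text
t: 20.9
position: [569.8, 60.0, 351.1]
tool_rot: [0.693, 0.178, 0.676, -0.177]
force: [-0.6, 0.0, -0.1]
opening: 0.544
```

Request:
send_rows([
  [[2, 0, 0], 0],
  [[5, 0, 0], 0],
  [[9, 0, 0], 0],
  [[14, 0, 0], 0],
])

```text
t: 21.3
position: [573.6, 59.8, 209.6]
tool_rot: [0.693, 0.177, 0.676, -0.177]
force: [2.2, 0.3, -0.4]
opening: 0.547
```

```bash
python3 - <<'E'
from h import *
go();print(obs()[2].round(3)); print(obs()[0]['joint_vel'].round(2))
E
```

```text
t21.3 pos [573.6  59.8 209.6] jaw yaw -29.0 j6 0.55 open 0.55 F [ 2.2  0.3 -0.4] 
 shift cm [0.0, 0.0, 0.0] twist 0 (alt 0 ) tilt -0.9997
[[ 0.025  0.485  0.874]
 [-0.005  0.875 -0.485]
 [-1.     0.008  0.024]]
[-0.01  0.47  0.61 -0.   -1.05  0.  ]
```

```bash
python3 - <<'E'
from h import *
for i in range(4):
    print(obs()[2][:,0].round(4), obs()[1].round(1)); robot.read_camera('side')
E
```

```text
[ 0.0248 -0.0051 -0.9997] [573.6  59.8 209.6]
[ 0.0117 -0.0057 -0.9999] [570.6  59.6 200.1]
[ 0.0114 -0.0057 -0.9999] [570.9  59.5 204. ]
[ 0.0172 -0.0055 -0.9998] [572.4  59.6 208.5]
```

Request:
send_rows([
  [[-3, 0, 0], 0],
  [[-7, 0, 0], 0],
  [[-11, 0, 0], 0],
  [[-13, 0, 0], 0],
  [[-14, 0, 0], 0],
  [[-14, 0, 0], 0],
  [[-14, 0, 0], 0],
])

```text
t: 22.2
position: [570.2, 60.4, 351.0]
tool_rot: [0.692, 0.177, 0.677, -0.177]
force: [0.2, 0.5, -1.8]
opening: 0.55
```

Request:
send_rows([
  [[2, 0, 0], 0],
  [[5, 0, 0], 0],
  [[9, 0, 0], 0],
  [[14, 0, 0], 0],
])

```text
t: 22.6
position: [573.2, 59.6, 209.7]
tool_rot: [0.693, 0.177, 0.676, -0.177]
force: [2.0, 0.2, 0.1]
opening: 0.55
```

```bash
python3 - <<'E'
from h import *
for i in range(1):
    print(obs()[2][:,0].round(4), obs()[1].round(1)); robot.read_camera('side')
print(obs()[2][:,0].round(4), obs()[1].round(1))
E
```

```text
[ 0.0226 -0.0053 -0.9997] [573.2  59.6 209.7]
[ 0.0095 -0.0058 -0.9999] [570.1  59.4 200.1]
```

Request:
send_rows([
  [[-3, 0, 0], 0],
  [[-7, 0, 0], 0],
  [[-11, 0, 0], 0],
  [[-13, 0, 0], 0],
  [[-14, 0, 0], 0],
  [[-14, 0, 0], 0],
  [[-14, 0, 0], 0],
])

```text
t: 23.35
position: [568.5, 60.2, 338.7]
tool_rot: [0.688, 0.176, 0.682, -0.179]
force: [0.3, 0.8, -0.4]
opening: 0.547
```

Request:
send_rows([
  [[2, 0, 0], 0],
  [[5, 0, 0], 0],
  [[9, 0, 0], 0],
  [[14, 0, 0], 0],
])

```text
t: 23.75
position: [569.2, 59.4, 197.0]
tool_rot: [0.688, 0.176, 0.682, -0.178]
force: [0.7, 0.2, -0.9]
opening: 0.552
```

```bash
python3 - <<'E'
from h import *
for i in range(1):
    print(obs()[2][:,0].round(4), obs()[1].round(1)); robot.read_camera('side')
print(obs()[2][:,0].round(4), obs()[1].round(1))
E
```

```text
[ 0.0074 -0.0059 -1.    ] [569.2  59.4 197. ]
[-0.0056 -0.0064 -1.    ] [566.   59.1 187.5]
```

Request:
send_rows([
  [[-3, 0, 0], 0],
  [[-6, 0, 0], 0],
  [[-8, 0, 0], 0],
  [[-9, 0, 0], 0],
  [[-9, 0, 0], 0],
  [[-9, 0, 0], 0],
])

```text
t: 24.4
position: [566.1, 59.7, 276.4]
tool_rot: [0.683, 0.174, 0.687, -0.18]
force: [-0.2, 0.1, -0.6]
opening: 0.552
```

```bash
python3 - <<'E'
from h import *
print(obs()[2].round(4))
go(674,141.5,260,-29)
E
```

```text
[[-0.0074  0.485   0.8745]
 [-0.0065  0.8745 -0.485 ]
 [-1.     -0.0093 -0.0033]]
t24.4 pos [566.1  59.7 276.4] jaw yaw -29.0 j6 0.55 open 0.55 F [-0.2  0.1 -0.6] 
 shift cm [1.51, 12.4, 5.47] twist -0.0 (alt 180.0 ) tilt -1.0
```

```bash
python3 - <<'E'
from h import *
im,d,K,W=load('w12')
f=lambda c:((c[0]+.5)/1.5-.5,(c[1]+.5)/1.5-.5)
P=cloud(d,K,W); hsv=cv2.cvtColor(im,cv2.COLOR_RGB2HSV)
m=(hsv[:,:,0]>18)&(hsv[:,:,0]<35)&(hsv[:,:,1]>150)&(P[:,:,2]>197)&(P[:,:,2]<206)
q=P[m]; print(m.sum(),q.mean(0),q.min(0),q.max(0))
c,sz,a=cv2.minAreaRect(q[:,:2].astype(np.float32)); print(c,sz,a)
E
```

```text
1854 [675.75791629 150.36606479 202.06101535] [655.7599837  118.49588562 197.14623409] [693.65061623 176.30989075 204.30872566]
(673.9951782226562, 147.64346313476562) (60.77907943725586, 15.604754447937012) 61.3948974609375
```

Request:
send_rows([
  [[1.5, 12.6, 5.4], 0],
  [[1.5, 12.6, 5.4], 0],
  [[1.5, 12.6, 5.4], 0],
  [[1.5, 12.6, 5.4], 0],
  [[1.5, 12.6, 5.4], 0],
  [[1.5, 12.6, 5.4], 0],
  [[1.5, 12.6, 5.4], 0],
])

```text
t: 25.1
position: [674.0, 142.9, 260.7]
tool_rot: [0.683, 0.175, 0.686, -0.18]
force: [0.1, 0.6, 0.2]
opening: 0.551
```

```bash
python3 - <<'E'
from h import *
im,d,K,W=cam('wrist','w13',None,1.5)
P=cloud(d,K,W); hsv=cv2.cvtColor(im,cv2.COLOR_RGB2HSV)
m=(hsv[:,:,0]>18)&(hsv[:,:,0]<35)&(hsv[:,:,1]>150)&(P[:,:,2]>197)&(P[:,:,2]<206)
q=P[m]
c,sz,a=cv2.minAreaRect(q[:,:2].astype(np.float32)); print(m.sum(),c,sz,a)
go(c[0],c[1],181,-28.6);print(obs()[2].round(3))
E
```

```text
1900 (674.2384643554688, 147.27749633789062) (61.19447326660156, 15.736571311950684) 62.057342529296875
t25.1 pos [674.  142.9 260.9] jaw yaw -29.1 j6 0.67 open 0.55 F [-0.8 -0.6  0.4] 
 shift cm [7.99, 0.46, -0.17] twist -0.5 (alt 179.5 ) tilt -1.0
[[-0.007  0.486  0.874]
 [-0.006  0.874 -0.486]
 [-1.    -0.009 -0.003]]
```

View pics/w13.png

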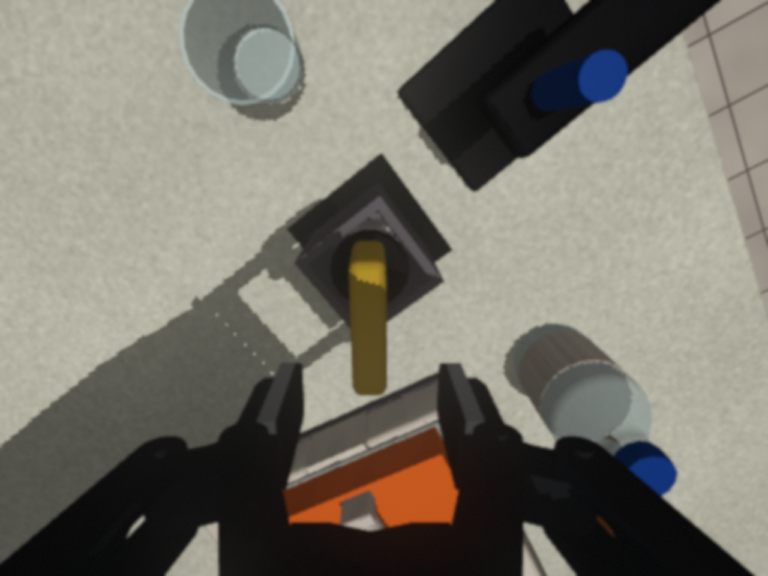

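Request:
send_rows([
  [[3, 0.35, 0], -0.5],
  [[6, 0.35, 0], -0.5],
  [[7.5, 0.35, 0], -0.5],
  [[8, 0.35, 0], -0.5],
  [[8, 0.35, 0], -0.5],
  [[8, 0.35, 0], -0.5],
])

```text
t: 25.75
position: [675.7, 145.5, 182.6]
tool_rot: [0.684, 0.172, 0.686, -0.177]
force: [0.2, -0.3, 0.3]
opening: 0.551
```

Request:
send_rows([
  [[0, 0, 0], 0],
  [[0, 0, 0], 0],
  [[0, 0, 0], 0],
  [[0, 0, 0], 0],
  [[0, 0, 0], 0],
  [[0, 0, 0], 0],
], hand=-1)

```text
t: 26.35
position: [675.9, 145.7, 183.9]
tool_rot: [0.685, 0.172, 0.686, -0.177]
force: [-1.6, 0.0, 5.7]
opening: 0.182
```

```bash
python3 - <<'E'
from h import *
im,d,K,W=cam('wrist','w14',None,1.5)
go(560,90,330,-7);print(obs()[2].round(3))
E
```

```text
t26.4 pos [675.9 145.7 183.8] jaw yaw -28.6 j6 0.66 open 0.18 F [-2.2  0.   6. ] 
 shift cm [-14.55, -10.52, -7.52] twist -21.6 (alt 158.4 ) tilt -1.0
[[-0.003  0.478  0.878]
 [-0.006  0.878 -0.478]
 [-1.    -0.006  0.   ]]
```

View pics/w14.png

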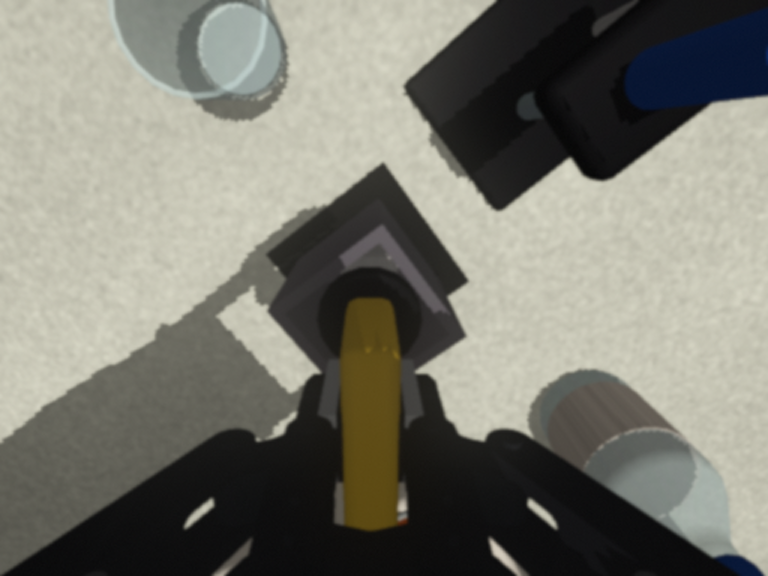

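```bash
python3 - <<'E'
from h import *
im,d,K,W=load('w14')
f=lambda c:((c[0]+.5)/1.5-.5,(c[1]+.5)/1.5-.5)
s,p,R=obs()
for r in (330,340,346,352,358,370,400): 
    X=px(*f((370,r)),d,K,W); print(r,X.round(1),(R.T@(X-p)).round(1))
X=pz(*f((370,300)),156,K,W); print('bottom',(R.T@(X-p)).round(1))
im2=cv2.resize(im[180:300,200:300,::-1],None,fx=5,fy=5,interpolation=cv2.INTER_CUBIC);cv2.imwrite('pics/w14c.png',im2)
E
```

```text
330 [689.8 173.1 187.8] [-4.2 30.7 -0.9]
340 [689.8 173.  194.2] [-10.6  30.5  -0.9]
346 [689.8 173.1 198.2] [-14.5  30.6  -0.9]
352 [689.5 172.4 200.2] [-16.6  29.8  -0.9]
358 [689.  171.5 201.5] [-17.9  28.8  -0.9]
370 [687.7 169.1 202.8] [-19.1  26.1  -0.9]
400 [683.5 161.4 202.5] [-18.7  17.3  -0.9]
bottom [27.6 28.6 -0.9]
```

View pics/w14c.png

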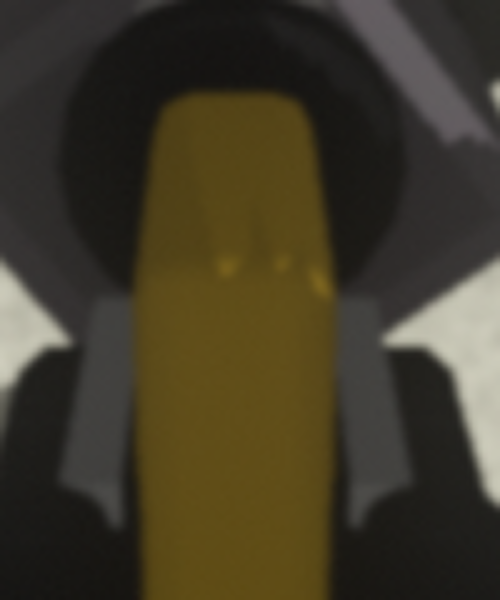

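Request:
send_rows([
  [[-1.5, 0, 0], 0],
  [[-4, 0, 0], 0],
  [[-7, 0, 0], 0],
  [[-10, 0, 0], 0],
  [[-13, 0, 0], 0],
  [[-15, 0, 0], 0],
  [[-15, 0, 0], 0],
  [[-15, 0, 0], 0],
])

```text
t: 27.2
position: [676.2, 146.5, 333.3]
tool_rot: [0.685, 0.172, 0.686, -0.177]
force: [0.6, 0.1, -4.4]
opening: 0.181
```

```bash
python3 - <<'E'
from h import *
go(560,60,335,-7);print(obs()[2].round(3), obs()[0]['wrist_torque'].round(2))
E
```

```text
t27.2 pos [676.2 146.5 333.3] jaw yaw -28.6 j6 0.66 open 0.18 F [ 0.6  0.1 -4.4] 
 shift cm [-0.08, -13.15, -6.07] twist -21.6 (alt 158.4 ) tilt -1.0
[[-0.003  0.478  0.878]
 [-0.006  0.878 -0.478]
 [-1.    -0.006 -0.   ]] [-0.01 -0.01  0.  ]
```

Request:
send_rows([
  [[-0.5, -13.1, -6.1], -7],
  [[-0.5, -13.1, -6.1], -14],
  [[-0.5, -13.1, -6.1], -21.6],
  [[-0.5, -13.1, -6.1], -21.6],
  [[-0.5, -13.1, -6.1], -21.6],
  [[-0.5, -13.1, -6.1], -21.6],
])

```text
t: 27.8
position: [560.4, 61.0, 338.3]
tool_rot: [0.704, 0.041, 0.707, -0.045]
force: [-0.7, 0.1, -3.0]
opening: 0.18
```

```bash
python3 - <<'E'
from h import *
s,p,R=obs()
ya=np.array([np.sin(np.radians(7)),np.cos(np.radians(7))])
t=np.array([554,-202.8])+1.0*ya
print(t); go(t[0],t[1],335,-7)
E
```

```text
[ 554.12186934 -201.80745385]
t27.8 pos [560.4  61.  338.3] jaw yaw -7.0 j6 0.17 open 0.18 F [-0.7  0.1 -3. ] 
 shift cm [0.48, -26.16, 2.58] twist -0.0 (alt 180.0 ) tilt -1.0
```

Request:
send_rows([
  [[0.3, -26.1, 2.6], 0],
  [[0.3, -26.1, 2.6], 0],
  [[0.3, -26.1, 2.6], 0],
  [[0.3, -26.1, 2.6], 0],
  [[0.3, -26.1, 2.6], 0],
  [[0.3, -26.1, 2.6], 0],
  [[0.3, -26.1, 2.6], 0],
  [[0.3, -26.1, 2.6], 0],
])

```text
t: 28.6
position: [555.0, -200.4, 336.1]
tool_rot: [0.704, 0.041, 0.708, -0.045]
force: [-0.1, -0.6, -3.4]
opening: 0.179
```

```bash
python3 - <<'E'
from h import *
cam('wrist','w15',None,1.5)
cam('side','s15',(180,130,300,220),6)
go(554.4,-201.3,300,-7);print(obs()[2].round(3))
E
```

```text
t28.7 pos [ 554.9 -199.8  336.7] jaw yaw -6.9 j6 -0.28 open 0.18 F [ 0.3  0.2 -2.3] 
 shift cm [3.67, -0.13, -0.02] twist 0.1 (alt -179.9 ) tilt -1.0
[[-0.004  0.12   0.993]
 [-0.005  0.993 -0.12 ]
 [-1.    -0.006 -0.004]]
```

View pics/w15.png

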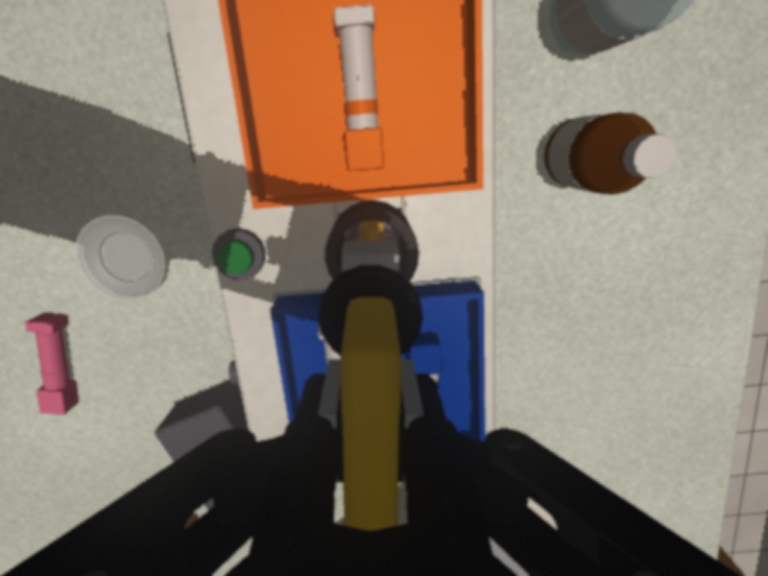

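View pics/s15.png

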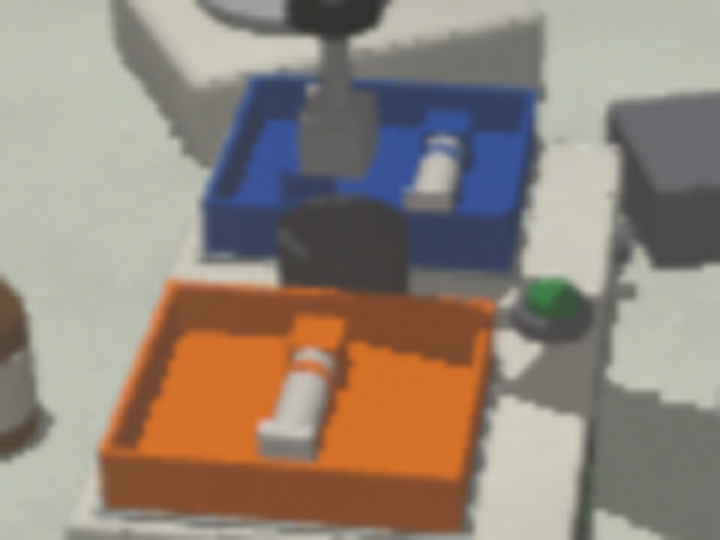

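Request:
send_rows([
  [[1.5, -0.13, 0], 0],
  [[3, -0.13, 0], 0],
  [[4.5, -0.13, 0], 0],
  [[6, -0.13, 0], 0],
  [[7.5, -0.13, 0], 0],
  [[9, -0.13, 0], 0],
  [[9.5, -0.13, 0], 0],
  [[9.5, -0.13, 0], 0],
])

```text
t: 29.5
position: [554.5, -200.7, 241.4]
tool_rot: [0.704, 0.04, 0.708, -0.044]
force: [-0.0, 0.1, -2.8]
opening: 0.18
```

```bash
python3 - <<'E'
from h import *
cam('wrist','w16',None,1.5)
go(554.4,-201.3,190,-7);print(obs()[2].round(3))
E
```

```text
t29.6 pos [ 554.6 -200.9  242.1] jaw yaw -6.9 j6 -0.29 open 0.18 F [-0.7  0.9 -2.7] 
 shift cm [5.21, -0.01, 0.0] twist 0.1 (alt -179.9 ) tilt -1.0
[[-0.004  0.119  0.993]
 [-0.005  0.993 -0.119]
 [-1.    -0.006 -0.004]]
```

View pics/w16.png

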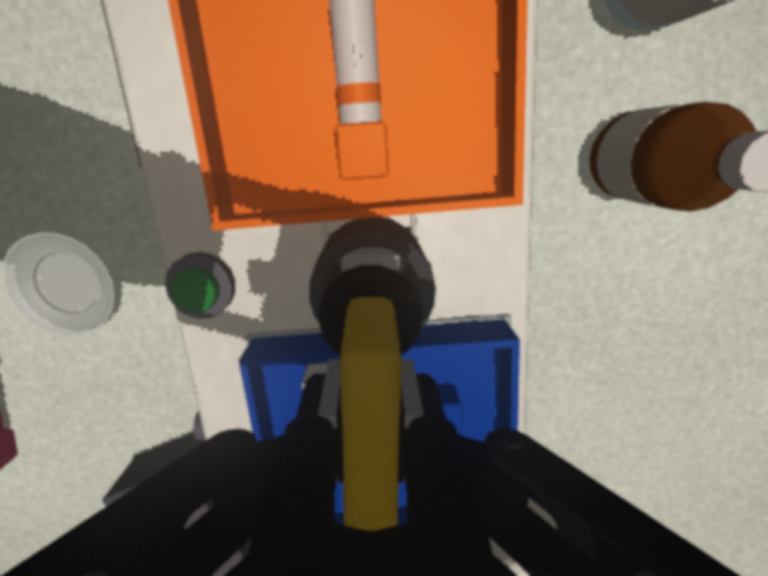

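Request:
send_rows([
  [[0.8, 0, 0], 0],
  [[1.6, 0, 0], 0],
  [[2.2, 0, 0], 0],
  [[2.8, 0, 0], 0],
  [[3.2, 0, 0], 0],
  [[3.2, 0, 0], 0],
])

```text
t: 30.15
position: [554.3, -201.1, 209.5]
tool_rot: [0.704, 0.04, 0.708, -0.044]
force: [-0.1, 0.9, -3.5]
opening: 0.184
```

```bash
python3 - <<'E'
from h import *
cam('wrist','w17',None,1.5)
go(554.4,-201.3,190,-7);print(obs()[0]['wrist_torque'])
E
```

```text
t30.2 pos [ 554.5 -201.2  210. ] jaw yaw -6.9 j6 -0.29 open 0.18 F [-0.6 -0.3 -1.8] 
 shift cm [2.0, -0.0, 0.0] twist 0.1 (alt -179.9 ) tilt -1.0
[0.02372389 0.01021561 0.00368027]
```

View pics/w17.png

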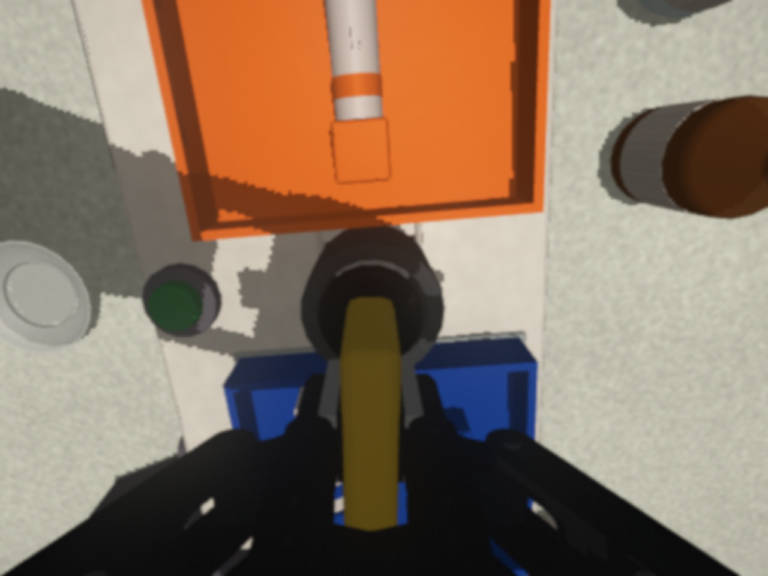

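Request:
send_rows([
  [[0.4, 0, 0], 0],
  [[0.8, 0, 0], 0],
  [[1.2, 0, 0], 0],
  [[1.6, 0, 0], 0],
  [[1.9, 0, 0], 0],
  [[2.0, 0, 0], 0],
  [[2.0, 0, 0], 0],
])

```text
t: 30.9
position: [554.3, -201.4, 189.9]
tool_rot: [0.704, 0.04, 0.707, -0.044]
force: [-0.7, -2.8, -1.4]
opening: 0.183
```

```bash
python3 - <<'E'
from h import *
go(554.4,-201.3,190,-7);print(obs()[0]['wrist_torque'])
E
```

```text
t30.9 pos [ 554.3 -201.4  189.9] jaw yaw -6.9 j6 -0.29 open 0.18 F [-0.7 -2.8 -1.4] 
 shift cm [-0.01, 0.01, 0.01] twist 0.1 (alt -179.9 ) tilt -1.0
[-1.00610736  0.19000887  0.02793125]
```

Request:
send_rows([
  [[0, 0, 0], 7],
  [[0, 0, 0], 14],
  [[0, 0, 0], 21],
  [[0, 0, 0], 28],
  [[0, 0, 0], 35],
  [[0, 0, 0], 42],
  [[0, 0, 0], 49],
  [[0, 0, 0], 56],
])

```text
t: 31.7
position: [554.5, -201.5, 189.9]
tool_rot: [0.602, 0.368, 0.603, -0.373]
force: [1.2, -3.5, -1.4]
opening: 0.181
```

```bash
python3 - <<'E'
from h import *
go(554.4,-201.3,190,-7);print(obs()[0]['wrist_torque'])
E
```

```text
t31.7 pos [ 554.5 -201.5  189.9] jaw yaw -63.1 j6 0.70 open 0.18 F [ 1.2 -3.5 -1.4] 
 shift cm [-0.01, 0.0, -0.03] twist -56.1 (alt 123.9 ) tilt -1.0
[-1.1377058  -0.40921191  0.24267727]
```

Request:
send_rows([
  [[0, 0, 0], 7],
  [[0, 0, 0], 14],
  [[0, 0, 0], 21],
  [[0, 0, 0], 28],
  [[0, 0, 0], 35],
  [[0, 0, 0], 42],
  [[0, 0, 0], 49],
  [[0, 0, 0], 56],
])

```text
t: 32.5
position: [554.6, -201.4, 190.0]
tool_rot: [-0.358, -0.608, -0.356, 0.613]
force: [-0.1, -1.8, -0.9]
opening: 0.181
```

```bash
python3 - <<'E'
from h import *
go(554.4,-201.3,190,-7);print(obs()[0]['wrist_torque'],obs()[0]['joint_positions'].round(2))
E
```

```text
t32.5 pos [ 554.6 -201.4  190. ] jaw yaw -119.4 j6 1.68 open 0.18 F [-0.1 -1.8 -0.9] 
 shift cm [-0.0, -0.02, -0.0] twist 67.6 (alt -112.4 ) tilt -1.0
[-0.50831541 -0.03174982  0.21051291] [-0.41  0.45  1.47 -0.01  1.22  1.68]
```

Request:
send_rows([
  [[0, 0, 0], 4],
  [[0, 0, 0], 8],
  [[0, 0, 0], 12],
  [[0, 0, 0], 14],
  [[0, 0, 0], 14],
])

```text
t: 33.0
position: [554.7, -201.3, 190.0]
tool_rot: [-0.281, -0.648, -0.278, 0.651]
force: [0.2, -2.7, -0.9]
opening: 0.182
```

```bash
python3 - <<'E'
from h import *
go(554.4,-201.3,190,-7);print(obs()[0]['wrist_torque'],obs()[0]['joint_positions'].round(2))
E
```

```text
t33.0 pos [ 554.7 -201.3  190. ] jaw yaw -133.4 j6 1.92 open 0.18 F [ 0.2 -2.7 -0.9] 
 shift cm [0.0, -0.02, 0.01] twist 53.6 (alt -126.4 ) tilt -1.0
[-0.41552976  0.04950258  0.03921272] [-0.41  0.45  1.47 -0.01  1.22  1.92]
```

Request:
send_rows([
  [[0, 0, 0], 3],
  [[0, 0, 0], 6],
  [[0, 0, 0], 8],
  [[0, 0, 0], 8],
])

```text
t: 33.4
position: [554.7, -201.2, 190.0]
tool_rot: [-0.235, -0.666, -0.232, 0.669]
force: [0.2, -1.9, 0.6]
opening: 0.177
```

```bash
python3 - <<'E'
from h import *
go(554.4,-201.3,190,-7);print(obs()[0]['wrist_torque'],obs()[0]['joint_positions'].round(2))
E
```

```text
t33.4 pos [ 554.7 -201.2  190. ] jaw yaw -141.4 j6 2.06 open 0.18 F [ 0.2 -1.9  0.6] 
 shift cm [0.0, -0.01, 0.03] twist 45.6 (alt -134.4 ) tilt -1.0
[-0.46485525  0.04161538  0.04119194] [-0.41  0.45  1.47 -0.01  1.22  2.06]
```

Request:
send_rows([
  [[0, 0, 0], 2],
  [[0, 0, 0], 4],
  [[0, 0, 0], 6],
  [[0, 0, 0], 6],
])

```text
t: 33.8
position: [554.7, -201.1, 190.1]
tool_rot: [-0.201, -0.677, -0.198, 0.68]
force: [-0.1, -2.7, -0.5]
opening: 0.181
```

```bash
python3 - <<'E'
from h import *
go(554.4,-201.3,190,-7);print(obs()[0]['wrist_torque'],obs()[0]['joint_positions'].round(2))
E
```

```text
t33.8 pos [ 554.7 -201.1  190.1] jaw yaw -147.3 j6 2.17 open 0.18 F [-0.1 -2.7 -0.5] 
 shift cm [0.01, -0.0, 0.04] twist 39.7 (alt -140.3 ) tilt -1.0
[-0.45169527  0.06631582  0.79505496] [-0.41  0.45  1.47 -0.01  1.22  2.17]
```

Request:
send_rows([
  [[0, 0, 0], 2],
  [[0, 0, 0], 2.5],
  [[0, 0, 0], 2.5],
])

```text
t: 34.1
position: [554.8, -201.1, 190.1]
tool_rot: [-0.187, -0.681, -0.183, 0.684]
force: [-0.0, -1.7, 0.6]
opening: 0.179
```

```bash
python3 - <<'E'
from h import *
go();print(obs()[0]['wrist_torque'],obs()[0]['joint_positions'].round(2))
E
```

```text
t34.1 pos [ 554.8 -201.1  190.1] jaw yaw -149.7 j6 2.21 open 0.18 F [-0.  -1.7  0.6] 
 shift cm [0.0, 0.0, 0.0] twist 0 (alt 0 ) tilt -1.0
[-0.46256585  0.11250325  1.37243609] [-0.41  0.45  1.47 -0.01  1.22  2.21]
```

Request:
send_rows([
  [[0, 0, 0], -3],
  [[0, 0, 0], -6],
  [[0, 0, 0], -8],
  [[0, 0, 0], -8],
])

```text
t: 34.5
position: [554.8, -201.1, 190.1]
tool_rot: [-0.234, -0.666, -0.231, 0.67]
force: [-0.1, -2.0, -1.1]
opening: 0.179
```

Request:
send_rows([
  [[-1.5, 0, 0], 0],
  [[-3, 0, 0], 0],
  [[-5, 0, 0], 0],
  [[-7.5, 0, 0], 0],
  [[-10, 0, 0], 0],
  [[-12.5, 0, 0], 0],
  [[-15, 0, 0], 0],
  [[-15, 0, 0], 0],
])

```text
t: 35.3
position: [555.8, -200.3, 343.1]
tool_rot: [-0.235, -0.668, -0.23, 0.668]
force: [0.2, 0.3, -2.6]
opening: 0.18
```

```bash
python3 - <<'E'
from h import *
cam('wrist','w18',None,1.5)
cam('top','top8',(240,80,410,215),4)
go(560,60,340,-28.6);print(obs()[2].round(3))
E
```

```text
t35.4 pos [ 555.2 -200.1  339. ] jaw yaw -141.6 j6 2.07 open 0.18 F [ 0.1  0.5 -3.8] 
 shift cm [-0.22, -20.1, -16.52] twist 67.0 (alt -113.0 ) tilt -1.0
[[-0.004  0.621 -0.784]
 [-0.004 -0.784 -0.621]
 [-1.     0.001  0.006]]
```

View pics/w18.png

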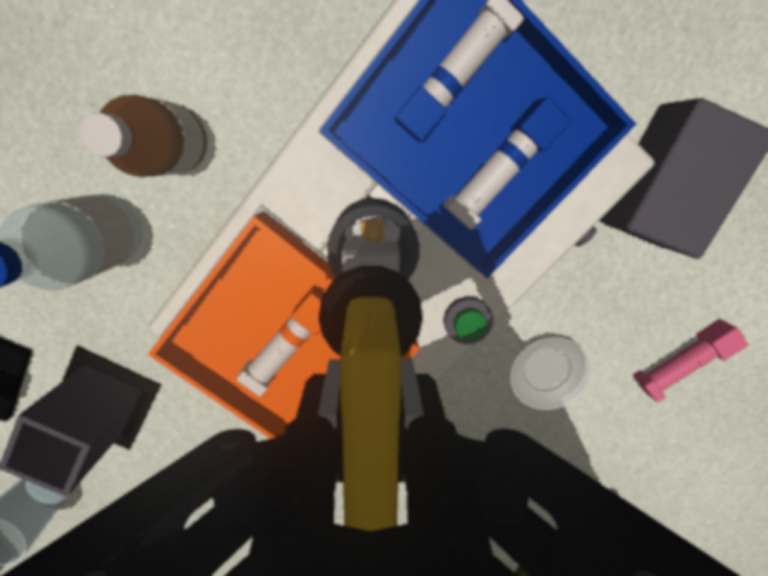

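Request:
send_rows([
  [[-0.2, -20.1, -16.5], -8],
  [[-0.2, -20.1, -16.5], -16],
  [[-0.2, -20.1, -16.5], -24],
  [[-0.2, -20.1, -16.5], -32],
  [[-0.2, -20.1, -16.5], -40],
  [[-0.2, -20.1, -16.5], -48],
  [[-0.2, -20.1, -16.5], -56],
  [[-0.2, -20.1, -16.5], -64],
])

```text
t: 36.2
position: [559.3, 60.7, 337.6]
tool_rot: [0.551, 0.439, 0.554, -0.444]
force: [0.7, -0.3, -2.8]
opening: 0.182
```

```bash
python3 - <<'E'
from h import *
cam('top','top9',(290,120,360,210),6)
go(560,60,340,-28.6);print(obs()[2].round(3))
E
```

```text
t36.2 pos [559.4  60.4 337.7] jaw yaw -76.8 j6 1.38 open 0.18 F [-0.6  0.2 -2.9] 
 shift cm [-0.23, 0.05, 0.05] twist -48.2 (alt 131.8 ) tilt -1.0
[[-0.007  0.973  0.229]
 [-0.004  0.229 -0.973]
 [-1.    -0.008  0.002]]
```

View pics/top9.png

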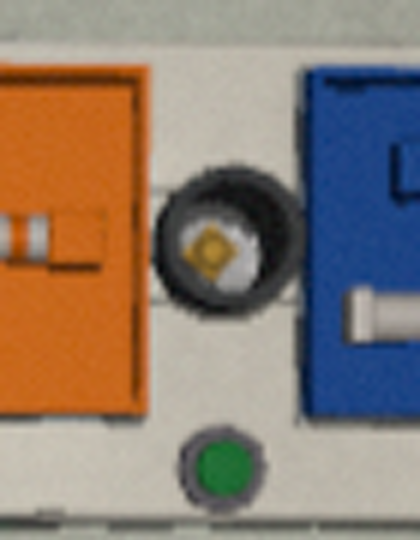

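```bash
python3 - <<'E'
from h import *
go(676.2,146.3,338,-28.6)
E
```

```text
t36.2 pos [559.4  60.4 337.7] jaw yaw -76.8 j6 1.38 open 0.18 F [-0.6  0.2 -2.9] 
 shift cm [-0.16, 13.34, -5.69] twist -48.2 (alt 131.8 ) tilt -1.0
```

Request:
send_rows([
  [[-0.1, 3, -1.5], -8],
  [[-0.1, 6, -3], -16],
  [[-0.1, 9, -4], -24],
  [[-0.1, 12, -5], -32],
  [[-0.1, 13.3, -5.7], -40],
  [[-0.1, 13.3, -5.7], -48.2],
  [[-0.1, 13.3, -5.7], -48.2],
  [[-0.1, 13.3, -5.7], -48.2],
])

```text
t: 37.05
position: [675.6, 146.0, 336.3]
tool_rot: [0.682, 0.174, 0.687, -0.179]
force: [-0.5, -0.3, -3.1]
opening: 0.178
```

```bash
python3 - <<'E'
from h import *
cam('wrist','w19',None,1.5)
go(676.0,146,184,-28.6);print(obs()[2].round(3))
E
```

```text
t37.1 pos [675.6 146.  336.8] jaw yaw -28.9 j6 0.66 open 0.18 F [-0.1  0.6 -3. ] 
 shift cm [15.28, 0.14, 0.11] twist -0.3 (alt 179.7 ) tilt -1.0
[[-0.008  0.483  0.876]
 [-0.004  0.876 -0.483]
 [-1.    -0.008 -0.005]]
```

View pics/w19.png

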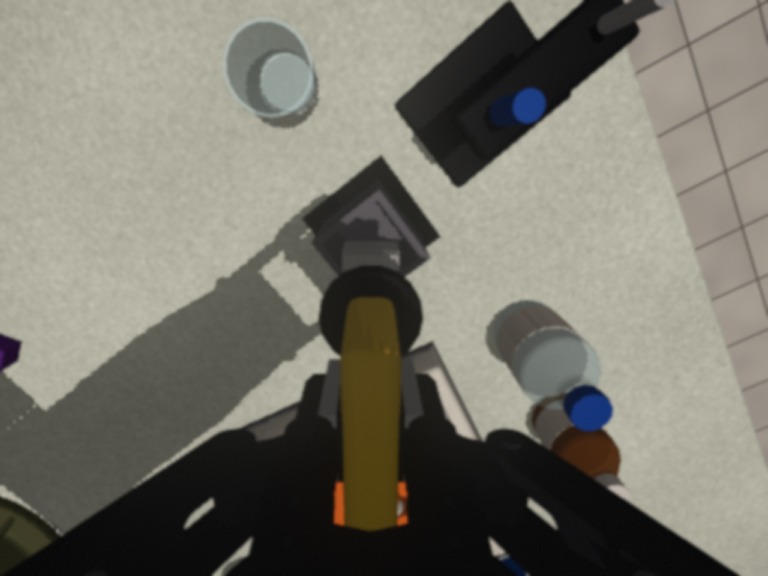

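Request:
send_rows([
  [[1.5, 0.2, 0.1], 0],
  [[3, 0.2, 0.1], 0],
  [[5, 0.2, 0.1], 0],
  [[7, 0.2, 0.1], 0],
  [[9, 0.2, 0.1], 0],
  [[11, 0.2, 0.1], 0],
  [[12, 0.2, 0.1], 0],
  [[12, 0.2, 0.1], 0],
])

```text
t: 37.9
position: [675.9, 146.5, 215.5]
tool_rot: [0.681, 0.175, 0.688, -0.18]
force: [0.2, -0.1, -1.9]
opening: 0.184
```

```bash
python3 - <<'E'
from h import *
go(676.2,146,184,-28.6);print(obs()[0]['wrist_torque'])
E
```

```text
t37.9 pos [675.9 146.5 215.5] jaw yaw -29.0 j6 0.67 open 0.18 F [ 0.2 -0.1 -1.9] 
 shift cm [3.15, 0.0, 0.07] twist -0.4 (alt 179.6 ) tilt -0.9999
[ 0.04075398  0.03747788 -0.02442881]
```

Request:
send_rows([
  [[0.6, 0, 0.1], 0],
  [[1.2, 0, 0.1], 0],
  [[1.8, 0, 0.1], 0],
  [[2.4, 0, 0.1], 0],
  [[3.0, 0, 0.1], 0],
  [[3.1, 0, 0.1], 0],
  [[3.1, 0, 0.1], 0],
])

```text
t: 38.6
position: [676.5, 145.8, 184.3]
tool_rot: [0.681, 0.175, 0.688, -0.18]
force: [0.3, -0.7, -2.8]
opening: 0.18
```

```bash
python3 - <<'E'
from h import *
go(676.2,146,184,-28.6);print(obs()[0]['wrist_torque'])
E
```

```text
t38.6 pos [676.5 145.8 184.3] jaw yaw -29.0 j6 0.67 open 0.18 F [ 0.3 -0.7 -2.8] 
 shift cm [0.03, 0.0, -0.03] twist -0.4 (alt 179.6 ) tilt -0.9999
[-0.02870244 -0.0673872  -0.00511352]
```

Bottomed to the original height; settle slightly, release, lift.

Request:
send_rows([
  [[0.05, 0, 0], 0],
  [[0.1, 0, 0], 0],
  [[0.1, 0, 0], 0],
])

```text
t: 38.9
position: [676.6, 145.9, 183.9]
tool_rot: [0.681, 0.175, 0.688, -0.18]
force: [-0.6, -0.6, 1.7]
opening: 0.181
```

Request:
send_rows([
  [[0, 0, 0], 0],
  [[0, 0, 0], 0],
  [[0, 0, 0], 0],
  [[0, 0, 0], 0],
  [[0, 0, 0], 0],
], hand=0.1)

```text
t: 39.4
position: [676.6, 145.9, 183.9]
tool_rot: [0.681, 0.175, 0.688, -0.18]
force: [0.2, 0.3, -0.0]
opening: 0.547
```

Request:
send_rows([
  [[-1.5, 0, 0], 0],
  [[-3, 0, 0], 0],
  [[-5, 0, 0], 0],
  [[-7, 0, 0], 0],
  [[-9, 0, 0], 0],
  [[-10, 0, 0], 0],
  [[-10, 0, 0], 0],
])

```text
t: 40.1
position: [678.0, 146.5, 286.3]
tool_rot: [0.683, 0.175, 0.686, -0.179]
force: [0.7, 0.7, 0.3]
opening: 0.551
```

```bash
python3 - <<'E'
from h import *
im,d,K,W=cam('wrist','w20',None,1.5)
P=cloud(d,K,W); hsv=cv2.cvtColor(im,cv2.COLOR_RGB2HSV)
m=(hsv[:,:,0]>18)&(hsv[:,:,0]<35)&(hsv[:,:,1]>150)&(P[:,:,2]>195)&(P[:,:,2]<210)
q=P[m]; print(m.sum(),np.median(q[:,2]),cv2.minAreaRect(q[:,:2].astype(np.float32)))
cam('top','top10',None,1.5)
go(437,-200,190,-20)
E
```

```text
1461 202.22743932176394 ((675.7137451171875, 148.5663299560547), (60.93068313598633, 15.118688583374023), 60.29159164428711)
t40.2 pos [677.5 146.4 283.4] jaw yaw -29.0 j6 0.67 open 0.55 F [ 0.2  0.1 -0.7] 
 shift cm [9.76, -41.87, -4.15] twist -9.0 (alt 171.0 ) tilt -0.9999
```

View pics/w20.png

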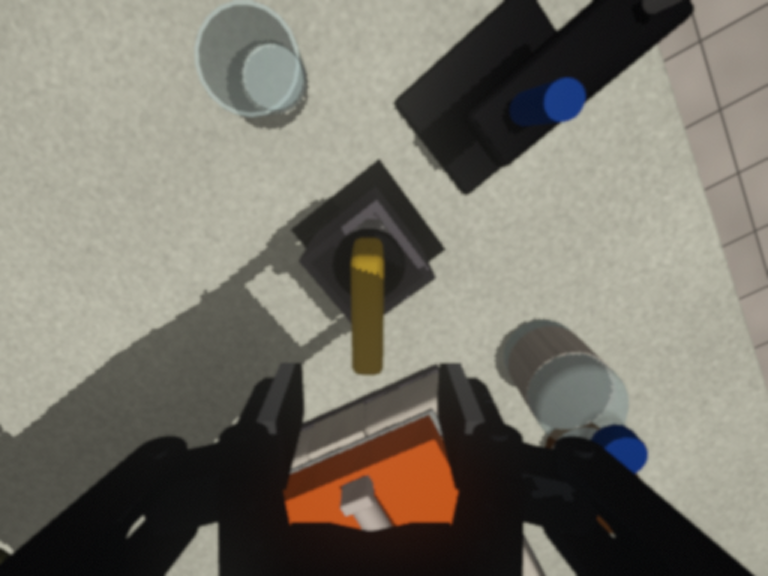

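View pics/top10.png

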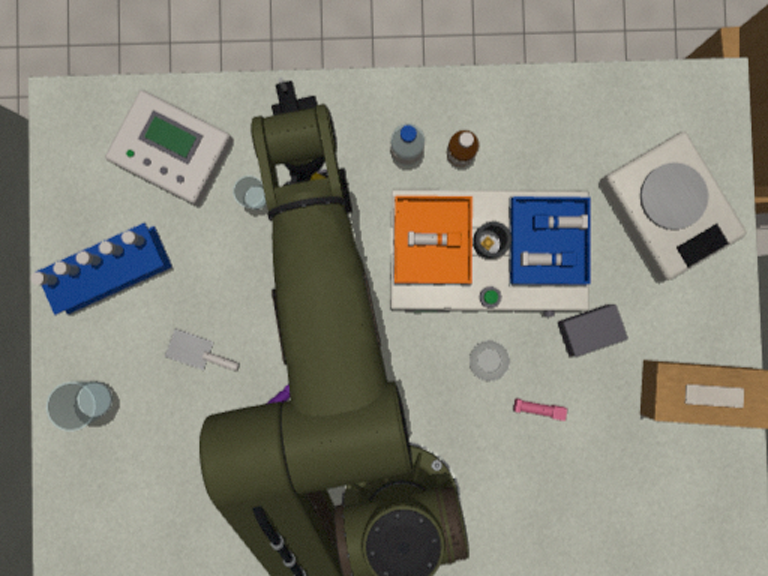

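```bash
python3 - <<'E'
from h import *
for n,c,s in [('w7',(209,56),1.5),('w15',(237,258),1.5),('w16',(193,290),1.5)]:
    im,d,K,W=load(n); print(n,px((c[0]+.5)/s-.5,(c[1]+.5)/s-.5,d,K,W).round(1))
im,d,K,W=load('top9'); P=cloud(d,K,W); hsv=cv2.cvtColor(im,cv2.COLOR_RGB2HSV)
m=(hsv[:,:,0]>50)&(hsv[:,:,0]<80)&(hsv[:,:,1]>120); m[:, :300]=0;m[:190]=0;m[210:]=0;m[:,350:]=0
print(m.sum(),np.median(P[m],0))
go(437,-201,200,-20)
E
```

```text
w7 [ 436.5 -199.6   82.1]
w15 [ 438.9 -198.5   82.9]
w16 [ 436.9 -197.    82.4]
61 [ 437.47260778 -201.22378278   82.98054147]
t40.2 pos [677.5 146.4 283.4] jaw yaw -29.0 j6 0.67 open 0.55 F [ 0.2  0.1 -0.7] 
 shift cm [8.76, -41.96, -4.11] twist -9.0 (alt 171.0 ) tilt -0.9999
```

Request:
send_rows([
  [[0, -41.9, -4], -4],
  [[0, -41.9, -4], -9],
  [[2, -41.9, -4], -9],
  [[4, -41.9, -4], -9],
  [[6, -41.9, -4], -9],
  [[8, -41.9, -4], -9],
  [[8.7, -41.9, -4], -9],
  [[8.7, -41.9, -4], -9],
], hand=-1)

```text
t: 41.0
position: [455.1, -175.1, 212.0]
tool_rot: [0.693, 0.121, 0.7, -0.125]
force: [1.4, -1.0, 0.4]
opening: -0.001
```

```bash
python3 - <<'E'
from h import *
go(437.5,-200,130,-20)
E
```

```text
t41.0 pos [ 455.1 -175.1  212. ] jaw yaw -20.0 j6 -0.09 open -0.00 F [ 1.4 -1.   0.4] 
 shift cm [8.23, -2.88, -0.73] twist -0.0 (alt 180.0 ) tilt -0.9999
```

Request:
send_rows([
  [[3, -2.9, -0.7], 0],
  [[6, -2.9, -0.7], 0],
  [[8, -2.9, -0.7], 0],
  [[8, -2.9, -0.7], 0],
  [[8, -2.9, -0.7], 0],
  [[8, -2.9, -0.7], 0],
])

```text
t: 41.6
position: [438.2, -200.3, 133.3]
tool_rot: [0.693, 0.12, 0.7, -0.125]
force: [0.5, 0.5, 0.5]
opening: -0.001
```

```bash
python3 - <<'E'
from h import *
cam('wrist','w21',None,1.5)
go(437.5,-200,104,-20)
E
```

```text
t41.6 pos [ 438.2 -200.3  133.3] jaw yaw -20.0 j6 -0.15 open 0.00 F [-1.1  0.  -0.2] 
 shift cm [2.93, 0.03, -0.05] twist 0.0 (alt -180.0 ) tilt -0.9999
```

View pics/w21.png

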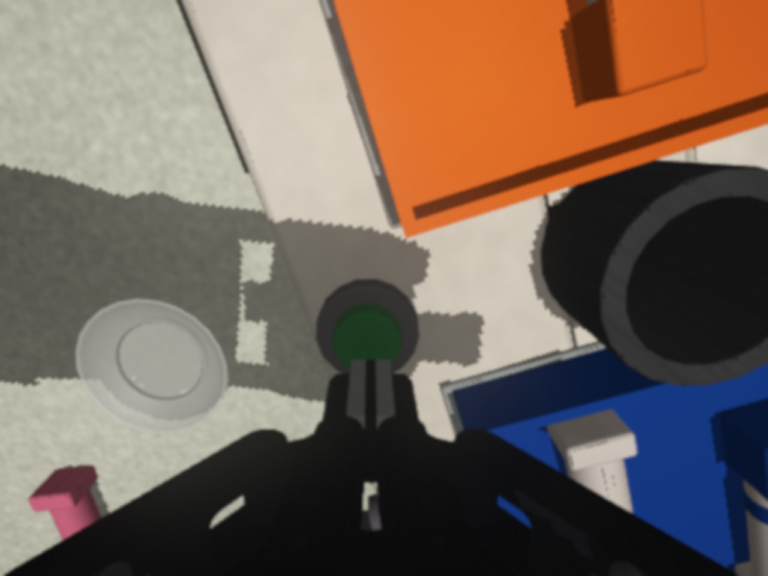

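Request:
send_rows([
  [[1.5, 0, 0], 0],
  [[2.6, 0, 0], 0],
  [[3.0, 0, 0], 0],
  [[3.3, 0, 0], 0],
  [[3.5, 0, 0], 0],
  [[3.5, 0, 0], 0],
])

```text
t: 42.25
position: [437.9, -200.5, 98.5]
tool_rot: [0.693, 0.12, 0.7, -0.125]
force: [-2.0, 2.2, 5.6]
opening: 0.002
```

Request:
send_rows([
  [[0.1, 0, 0], 0],
  [[0.2, 0, 0], 0],
  [[0.3, 0, 0], 0],
  [[0.3, 0, 0], 0],
])

```text
t: 42.65
position: [438.2, -200.6, 97.6]
tool_rot: [0.694, 0.12, 0.699, -0.125]
force: [-12.3, 6.7, 30.5]
opening: -0.0
```

```bash
python3 - <<'E'
from h import *
go()
cam('side','s22',(180,130,300,220),6)
E
```

```text
t42.6 pos [ 438.2 -200.6   97.6] jaw yaw -20.0 j6 -0.15 open -0.00 F [-12.3   6.7  30.5] 
 shift cm [0.0, 0.0, 0.0] twist 0 (alt 0 ) tilt -0.9999
```

View pics/s22.png

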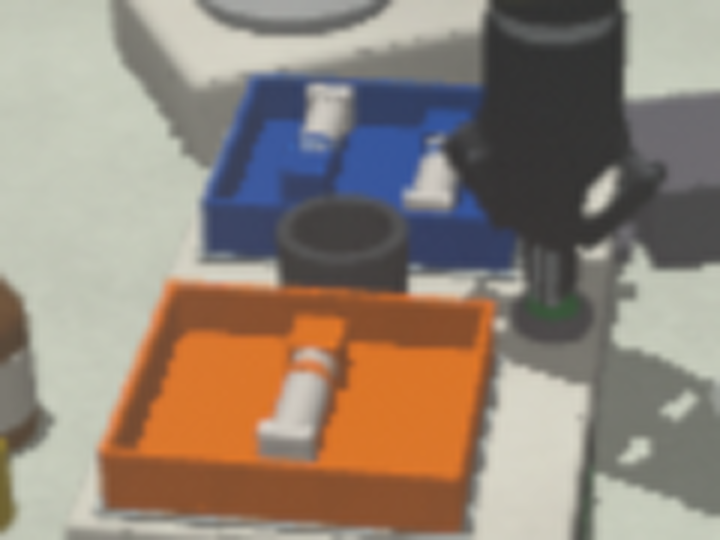

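At the bottom stop (30 N). Lift away.

Request:
send_rows([
  [[-2, 0, 0], 0],
  [[-5, 0, 0], 0],
  [[-9, 0, 0], 0],
  [[-13, 0, 0], 0],
  [[-15, 0, 0], 0],
  [[-15, 0, 0], 0],
  [[-15, 0, 0], 0],
  [[-15, 0, 0], 0],
])

```text
t: 43.5
position: [439.2, -199.6, 246.2]
tool_rot: [0.693, 0.12, 0.7, -0.125]
force: [0.0, -0.2, -0.9]
opening: -0.004
```

```bash
python3 - <<'E'
from h import *
go(350,-260,250,-20)
E
```

```text
t43.5 pos [ 439.2 -199.6  246.2] jaw yaw -20.0 j6 -0.15 open -0.00 F [ 0.  -0.2 -0.9] 
 shift cm [-0.25, -8.73, -6.32] twist 0.0 (alt -180.0 ) tilt -0.9999
```

Request:
send_rows([
  [[-0.2, -8.7, -6.3], 0],
  [[-0.2, -8.7, -6.3], 0],
  [[-0.2, -8.7, -6.3], 0],
  [[-0.2, -8.7, -6.3], 0],
  [[-0.2, -8.7, -6.3], 0],
  [[-0.2, -8.7, -6.3], 0],
  [[-0.2, -8.7, -6.3], 0],
  [[-0.2, -8.7, -6.3], 0],
])

```text
t: 44.3
position: [350.7, -259.4, 249.3]
tool_rot: [0.693, 0.12, 0.7, -0.125]
force: [-0.0, 0.8, 0.2]
opening: -0.002
```

```bash
python3 - <<'E'
from h import *
im,d,K,W=cam('top','top11',(170,70,410,220),3.3)
P=cloud(d,K,W); hsv=cv2.cvtColor(im,cv2.COLOR_RGB2HSV)
m=(hsv[:,:,0]>50)&(hsv[:,:,0]<80)&(hsv[:,:,1]>120); m[:, :300]=0;m[:190]=0;m[210:]=0;m[:,350:]=0
print(m.sum(),np.median(P[m],0)); cam('side','s23',None,1.5); go()
E
```

```text
61 [ 437.66734642 -201.02491804   83.53339141]
t44.4 pos [ 350.5 -259.6  249.4] jaw yaw -20.0 j6 -0.36 open 0.00 F [-0.7  0.2  0.3] 
 shift cm [0.0, 0.0, 0.0] twist 0 (alt 0 ) tilt -0.9999
```

View pics/top11.png

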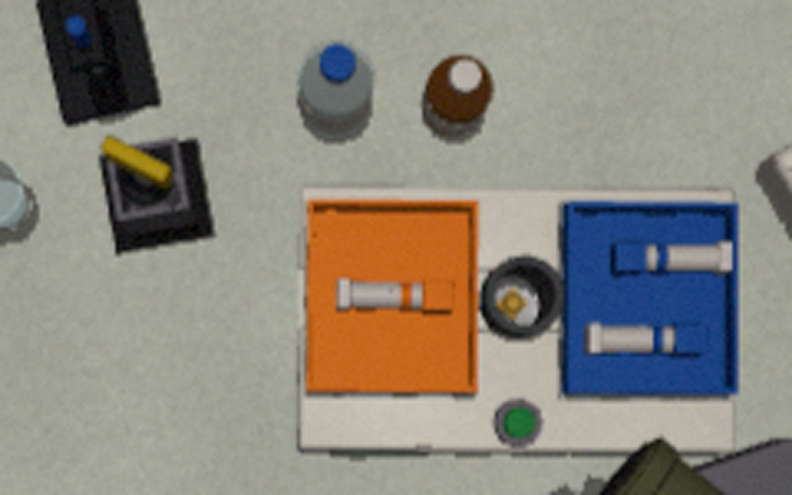

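View pics/s23.png

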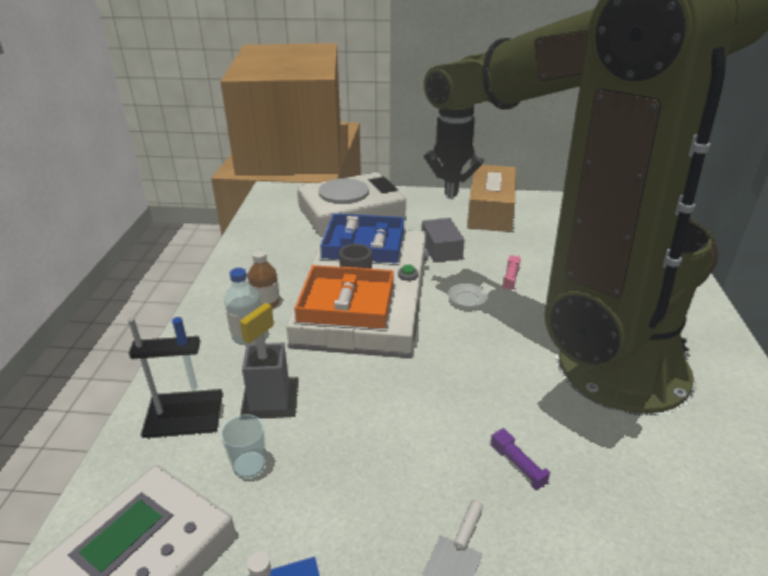

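```bash
python3 - <<'E'
from h import *
im,d,K,W=load('top11')
f=lambda c:((c[0]+.5)/3.3-.5+170,(c[1]+.5)/3.3-.5+70)
for n,c in [('b1 cap',(628,258)),('b1 barrel',(690,258)),('b1 collar',(726,257)),('b2 cap',(690,338)),('b2 col',(594,338)),('o cap',(440,296)),('o col',(345,294))]: print(n,px(*f(c),d,K,W).round(1))
a,b=[pz(*f(c),95,K,W) for c in [(612,258),(733,257)]]; print((a+b)/2,np.linalg.norm(a-b))
E
```

```text
b1 cap [ 589.2 -305.8  102.4]
b1 barrel [ 588.  -365.    98.2]
b1 collar [ 587.9 -398.6   99.3]
b2 cap [ 512.6 -361.8   99.6]
b2 col [ 515.4 -272.2   97.1]
o cap [ 558.7 -128.7   99.8]
o col [563.  -39.7 101.3]
[ 589.32502421 -349.32249454   95.        ] 114.09046449983043
```

```bash
python3 - <<'E'
from h import *
print(robot.close_job()); go()
E
```

```text
the job is handed in; nothing more can be done
None
the job is handed in; nothing more can be done
```

The job is done and handed in at about 44 s of the 210 s; no verdict was reported. I found three cartridges: two blue and one orange.

- **Cartridges:** both blue ones are in the blue tray and the orange one is in the orange tray. Top-camera depth shows all three flat to within a few millimetres of noise. One blue cartridge lies with its collar close to or against the tray's end wall, about 23 mm off centre by my measurement, which is inside the 62 mm limit.
- **Lock nut:** I turned the socket about 143° clockwise, play included. Wrist torque then rose to 1.4 N m against the roughly 0.12 N m it takes to turn, so it was hard on its stop. The nut's final orientation in the picture agrees with that.
- **Socket:** it is back in its stand, upright, with the handle top at 202 mm, which is the fully seated height.
- **Start button:** I pressed it after the socket was back, until it bottomed at about 30 N. It sprang back up to about 83 mm, as before.
- **Other objects:** nothing else looked moved, and the arm ended clear of everything.

One disagreement: the wrist and top cameras differed by 4–6 mm at larger y. I relied on the wrist view there, and each grasp and fit went in without trouble.

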